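# Fit the drill guide plate and hold the probe in its bore

## Task

Set the loose aluminium guide plate down gently over the two pins of the paper-drilling jig, so that it lies flush on the bed with its guide bore over the well, and let go of it. Then take the probe rod from its stand and lower its stem through the guide bore, never touching the plate or the bed with the probe, until the tip is about 25 mm below the plate's underside. Finish while still holding the probe there in the gripper, upright, still and centred in the bore; leave everything else where it is.

Things in the scene. Friction and masses are not known exactly. Their poses are not given: they have to be found in the camera images.
- bed: bed of the paper-drilling jig: grey block 200 x 120 x 50 mm (x, y, z) fixed to the table. Origin: centre of its underside; z up. Two steel pins 10 mm thick at (-64, -24) and (64, 24) mm in its x, y rise 26 mm above its top, the last 10 mm tapering to 4 mm across. A round well 38 mm across, 44 mm deep, is sunk in the top at (50, -12) mm
- well (a point): centre of the well's mouth, level with the bed's top (50 mm above the table); axes as the bed's
- plate: loose aluminium guide plate, 160 x 80 x 12 mm (x, y, z), flat on the table, 0.3 to 0.6 kg. Origin: centre of its underside; z up. Two 13 mm holes at (-64, -24), (64, 24) mm in its x, y; bigger 20 mm bore at (50, -12). Seated right, its origin is 50 mm over the bed's, same yaw (not half a turn round). Handle bar 48 (x) x 14 (y) x 36 mm high on the middle of its top, up to 48 mm above the underside
- bore (a point): centre of the 20 mm guide bore at the plate's underside (the bore's mouth is 12 mm above); axes as the plate's
- stand: grey block 70 x 70 x 90 mm fixed to the table, with an 18 mm round hole down its middle, in which the probe's stem hangs. Origin: centre of its underside
- probe: loose probe rod, 0.1 to 0.17 kg, upright in the stand, shoulder resting on its top (tip 10 mm above the table). Round steel stem 8 mm thick, 80 mm long, below a square shoulder 30 x 30 x 4 mm (80 to 84 mm above the tip) and a black square handle 22 x 22 mm (sides along x and y) up to 126 mm. Origin: the stem's tip; z up along the stem
- tip (a point): the stem's lower end, on its axis (same point as the probe's origin)
- tape_roll: bystander: roll of brown binding tape lying flat, 100 mm across, 45 high; origin at the centre of its underside
- clip_box: bystander: small cardboard box 70 x 50 x 30 mm; origin at the centre of its underside
- glue_jar: bystander: closed jar 60 mm across, 70 high; origin at the centre of its underside
- stapler: bystander: black stapler 130 x 34 x 43 mm; origin at the centre of its underside
- pen_pot: bystander: empty grey pen pot 72 mm across, 90 high; origin at the centre of its underside
- booklet: bystander: white booklet 105 x 75 x 14 mm; origin at the centre of its underside
- press_block: bystander: plain steel block 90 x 45 x 30 mm; origin at the centre of its underside
Things that resemble listed ones, but are neither listed nor needed, are in the scene too. What is shaped like the stand but blue or turquoise is not meant.

How it is judged:
On the way, in this order (a step that is already met when the one before it is completed fails the run):
1. the guide plate lies flush on the bed over both pins, bore over well, and is let go (horizontal distance between bore and well below 0.006 m and z of bore in the frame of well between -0.003 and 0.002 m and angle between plate's own z axis and vertical below 0.03 rad and contact force between each of the arm, the fingers and plate below 0.2 N and linear speed of plate below 0.02 m/s), for 0.3 s.
2. the probe is held in the gripper, lifted clear of its stand (contact force between the fingers and probe above 1 N and z of tip in the frame of stand above 0.092 m and contact force between probe and stand below 0.1 N), for 0.1 s.
At the end, for the whole second after the job is handed in: Plate flush on the bed (within 2 mm; bore within 6 mm of the well), let go; probe held still by the gripper alone, within 4 degrees of upright, tip 15 to 35 mm below the plate's underside and within 4 mm of the bore's axis, touching neither plate nor bed; bystanders moved under 20 mm (horizontal distance between bore and well below 0.006 m and z of bore in the frame of well between -0.003 and 0.002 m and angle between plate's own z axis and vertical below 0.03 rad and contact force between each of the arm, the fingers and plate below 0.2 N and horizontal distance between tip and bore below 0.004 m and z of tip in the frame of bore between -0.035 and -0.015 m and angle between probe's own z axis and vertical below 0.07 rad and linear speed of probe below 0.01 m/s and angular speed of probe below 0.1 rad/s and contact force between the fingers and probe above 1 N and contact force between probe and plate below 0.1 N and contact force between probe and bed below 0.1 N and distance of each of tape_roll, clip_box, glue_jar, stapler, pen_pot, booklet, press_block from where it was at the start of the episode below 0.02 m); the arm keeps its last pose, push and grip.
It fails at once if the probe touches the plate (contact force between probe and plate above 0.3 N).
It fails at once if the probe touches the bed (contact force between probe and bed above 0.3 N).
It fails at once if the plate is dropped onto the bed (distance between bore and well below 0.03 m and linear speed of plate above 0.3 m/s).
It fails at once if the plate is pressed hard onto the bed (over 60 N) (contact force between plate and bed above 60 N).
It fails at once if a bystander is moved (distance of any of tape_roll, clip_box, glue_jar, stapler, pen_pot, booklet, press_block from where it was at the start of the episode above 0.03 m).
It also fails if it takes over 64 s, if anything falls off the work surface, if the arm or the gripper's body presses on something with over 40 N, if the wrist force passes 120 N, or if a joint passes its speed limit or range.

## Robot

A 7-joint arm with a two-finger parallel gripper is mounted at the origin on the work surface. World frame = base frame: x ahead of the robot, y to its left, z up, the work surface at z = 0. Lengths are in m, angles in rad, forces in N, time in s.
With the tool pointing down it reaches from about 0.4 to 0.85 m from the base axis. Payload 4.5 kg.
Tool frame: the origin (TCP) lies on the mounting face of the last link; the fingertips stand 166 mm ahead of it and the grasp point (between the pads) lies 147 mm ahead of it; y points along the fingers, z is the direction in which the jaws open and shut, and the axes are right-handed (so a half turn about y gives the same grasp; the last joint's range is limited). The gripper opens to 88 mm and grips with 3 to 60 N. Pads are 18 mm wide; open, the fingers measure 123 mm over their backs; the gripper's body (75 mm by 187 mm) begins 45 mm behind the grasp point.
Start: joints at [1.351, 0.689, -0.195, 1.565, 0.157, 0.902, -0.215], TCP at [0.157, -0.605, 0.405] pointing down, gripper open.
Joint ranges: [-3.01, 3.01], [-0.46, 2.08], [-1.47, 1.51], [0.13, 2.56], [-1, 4.14], [0.04, 2.09], [-2.66, 2.66]. Speed limits (rad/s): [2.57, 2.57, 3.14, 3.14, 3.14, 3.14, 3.14].

## Interface

Orientations are given as a unit quaternion [x, y, z, w].
In Python, from plant import r gives the robot as it stands.
- The arm moves only by the tool arm_command, never from a script. Its argument "deltas" is a list of rows, each an object of numbers: "dx", "dy", "dz": the shift along the tool's x, y, z each as a share of 1000 mm, from -1 to 1; "wx", "wy", "wz": the turn, a rotation vector about the tool's x, y, z each as a share of 45 degrees, from -1 to 1. In form: [{"dx": .., "dy": .., "dz": .., "wx": .., "wy": .., "wz": ..}, ...]. A call has exactly 5 rows; each row is the pose to reach, as a shift and turn from the pose commanded when the call began, along the tool's axes at that moment; what a row does not reach only later rows make up. A row lasts 1/10 s, in which the tool goes at most 50 mm and 8.59 degrees, less where a joint would pass 70% of its speed; a pose out of reach is approached as far as the arm can. A call with a number of a shift or a turn outside -1 to 1 is refused whole. A call with a gripper value outside its range is refused whole. "claw" is the opening, from -1 (shut) to 1 (fully open), set as the call begins (left out, the last holds). The fingers move at their own pace and stop on an object; "grip_force" is the grip in N (left out, the last holds). Time passes only in rows, so rows that repeat a pose let the fingers close, or fill a call up. It gives the time, the measured TCP pose, the force and the opening at its end, in the units of the state.
- r.get_state(): the state, without advancing time (a new reading comes with each control period).
- r.snapshot(name): name is "scene" or "top" or "wrist"; returns the picture (384x512x3 uint8, red, green, blue); there is no depth.
- r.get_calibration(name): a dict with "vertical_fov" (degrees; the focal length in pixels is half the picture's height over the tangent of half this angle, whatever the lens; pixels are square), "cx", "cy" (the principal point, pixels), "k1" (the pictures are not rectified: a ray, as slopes to the right and down, at radius r is drawn at 1 + k1 r^2 times it, then the intrinsics apply), "R" (3x3) and "t" (3): a world point X has camera coordinates R X + t. Camera axes: x right, y down, z forward; pixel columns grow to the right and rows downward; lengths in m; the calibration is good to about 2 mm. A picture is of the moment at which its call begins: read the wrist's pose just before it. get_calibration takes no time and is no camera call; for the wrist camera it gives the pose at the moment of the call.
- r.finish_job(): hands the job in, once; it reports no verdict.
The state is a dict: "clock": time; "q": joint angles; "qd": joint speeds; "joint_torque": joint torques, N m; "tool_pos": TCP position; "eef_rot": TCP orientation; "contact_force": force on the tool from outside, world axes, zero at the start; "moment": the same for the moment, N m; "opening": opening from 0.0 (shut) to 1.0 (fully open).
Only numpy, scipy, OpenCV 4.12 (cv2) and the standard library are available. Lean on these libraries where they do the work, as an engineer would, in place of code of your own. Each camera call takes 0.05 s, during which the arm holds its last target.

## Working session

There is one attempt and no reset: what is moved stays moved. The work goes in short steps, Python scripts to look and compute and a tool call to move; the robot and the scene stay as the last step left them, time stands still between calls to the robot, and variables do not carry over. Pictures are saved under pics/ and viewed, and the job is handed in when it is done.

Besides the shell and the picture viewer there is one more tool, called by a JSON object that holds its "fn" and its "kwargs". arm_command: Moves the arm, as the interface text tells. Shift numbers are shares of 1000 mm and turn numbers shares of 45 degrees, none past 1 either way. Its arguments: {"type":"object","properties":{"deltas":{"type":"array","items":{"type":"object","properties":{"dx":{"type":"number","minimum":-1,"maximum":1},"dy":{"type":"number","minimum":-1,"maximum":1},"dz":{"type":"number","minimum":-1,"maximum":1},"wx":{"type":"number","minimum":-1,"maximum":1},"wy":{"type":"number","minimum":-1,"maximum":1},"wz":{"type":"number","minimum":-1,"maximum":1}}}},"claw":{"type":"number"},"grip_force":{"type":"number"}},"required":["deltas"]}

```bash
ls; mkdir -p pics; python3 - <<'E'
from plant import r
import cv2,numpy as np
print(r.get_state())
for n in ["scene","top","wrist"]:
    c=r.get_calibration(n); print(n,c)
    im=r.snapshot(n); cv2.imwrite(f"pics/{n}0.png",im[:,:,::-1])
print(r.get_state()['clock'])
E
```

```text
pics
{'clock': 0.0, 'q': array([ 1.35082686,  0.68998865, -0.19453593,  1.56635475,  0.15730918,
        0.90250663, -0.21507608]), 'qd': array([-5.92088460e-04, -1.62468493e-04, -4.41685363e-04,  8.90534184e-04,
       -9.69990572e-04,  7.15209641e-05, -5.35415003e-04]), 'joint_torque': array([-4.79040773e-04, -5.27564943e+01, -1.26714773e+00, -1.53430992e+01,
       -5.26086485e-02,  6.56178556e-03,  2.00170939e-04]), 'tool_pos': array([ 0.15680613, -0.60466396,  0.40390454]), 'eef_rot': array([-0.08965552,  0.70206203, -0.70077012,  0.08939819]), 'contact_force': array([-0.91698454,  0.58675048,  0.46723315]), 'moment': array([-0.00573282,  0.04129581, -0.00633196]), 'opening': 1.0006956226492385}
scene {'vertical_fov': 45.37060101900275, 'cx': 256.74529055616256, 'cy': 203.08153737217043, 'k1': -0.14849828083432032, 'R': array([[-0.7868509 ,  0.61709114,  0.00801129],
       [ 0.3500272 ,  0.45693467, -0.8177357 ],
       [-0.50827809, -0.6406319 , -0.57553814]]), 't': array([ 0.40487556, -0.13906962,  1.4203476 ])}
top {'vertical_fov': 54.149880711533015, 'cx': 257.87152006654713, 'cy': 194.7183364867072, 'k1': -0.08570238847709541, 'R': array([[ 0.0179545 , -0.99968619,  0.01746884],
       [-0.98592781, -0.02060633, -0.16589675],
       [ 0.16620466, -0.01424442, -0.98598839]]), 't': array([0.02534853, 0.53746222, 1.13426513])}
wrist {'vertical_fov': 61.756572510424014, 'cx': 252.66393223492148, 'cy': 196.0356570539357, 'k1': -0.018101833936684388, 'R': array([[ 0.25107305, -0.96796595, -0.00205882],
       [-0.93028493, -0.24188587,  0.2757919 ],
       [-0.26745517, -0.06732862, -0.96121516]]), 't': array([-0.62478092, -0.0381678 ,  0.3895265 ])}
0.15
```

```bash
cd pics; python3 - <<'E'
import cv2
for n in ["scene","top","wrist"]:
    im=cv2.imread(f"{n}0.png"); cv2.imwrite(f"{n}0b.png",cv2.resize(im,(800,600),interpolation=cv2.INTER_CUBIC))
E
```

```text
(no output)
```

View pics/scene0b.png

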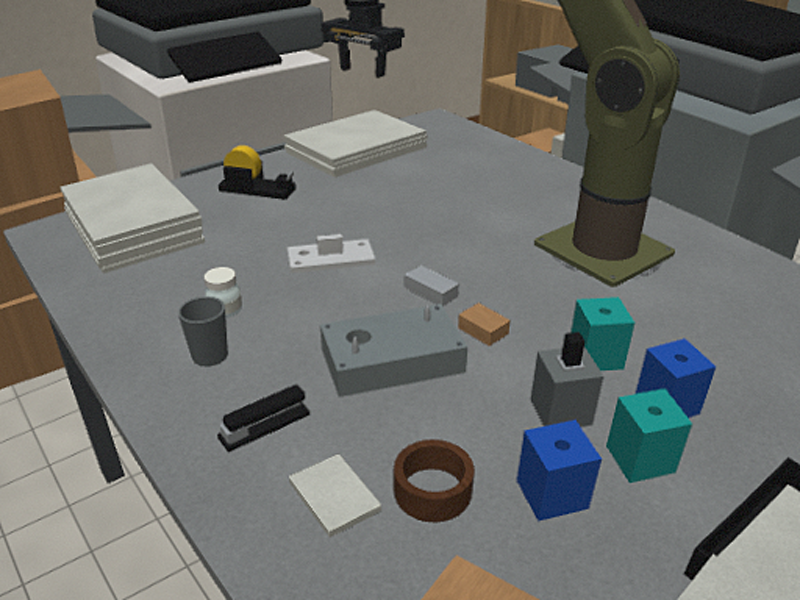

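View pics/top0b.png

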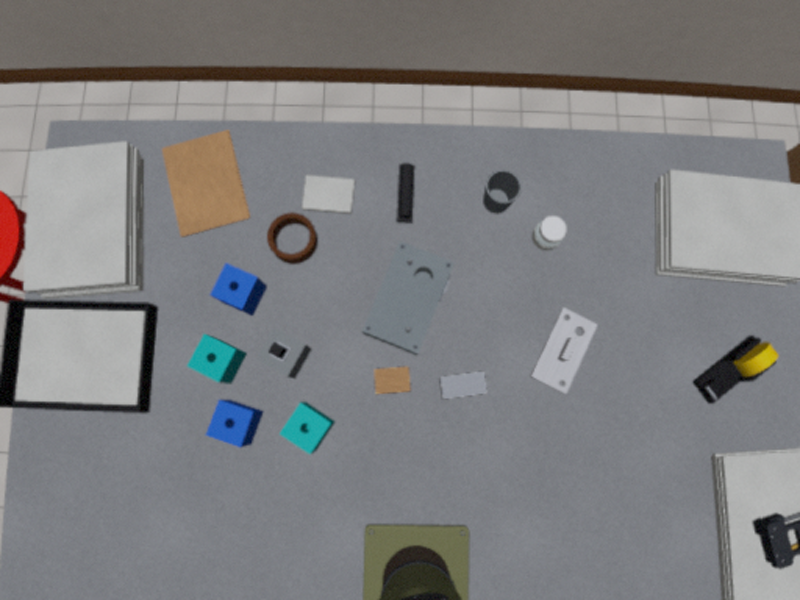

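View pics/wrist0b.png

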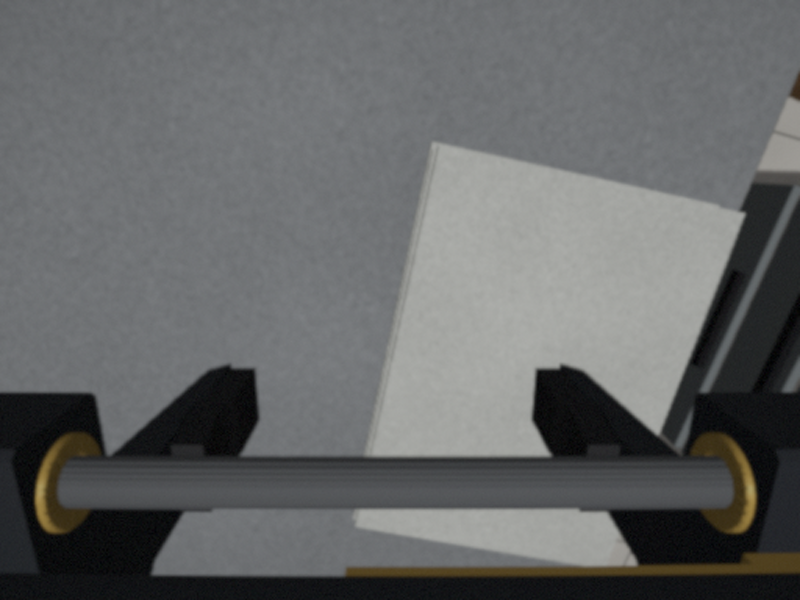

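```bash
cat > h.py <<'E'
import numpy as np, cv2
from scipy.spatial.transform import Rotation as Ro
def K(c):
    f=192/np.tan(np.radians(c['vertical_fov']/2)); return np.array([[f,0,c['cx']],[0,f,c['cy']],[0,0,1]])
def ray(c,px):
    px=np.asarray(px,float).reshape(-1,1,2)
    n=cv2.undistortPoints(px,K(c),np.array([c['k1'],0,0,0,0]),None,None).reshape(-1,2)
    d=np.c_[n,np.ones(len(n))]@c['R']
    return -c['R'].T@c['t'], d
def onplane(c,px,z):
    o,d=ray(c,px); return (o+d*((z-o[2])/d[:,2])[:,None])
def proj(c,X):
    X=np.asarray(X,float).reshape(-1,3)
    rv,_=cv2.Rodrigues(c['R']); p,_=cv2.projectPoints(X,rv,c['t'],K(c),np.array([c['k1'],0,0,0,0])); return p.reshape(-1,2)
def tri(c1,p1,c2,p2):
    o1,d1=ray(c1,p1);o2,d2=ray(c2,p2)
    A=np.c_[d1[0],-d2[0]]; s=np.linalg.lstsq(A,o2-o1,rcond=None)[0]
    a=o1+s[0]*d1[0];b=o2+s[1]*d2[0]; return (a+b)/2,np.linalg.norm(a-b)
def todeltas(st,pos,R):
    """target TCP pos and Rotation -> tool frame shift shares and turn shares"""
    R0=Ro.from_quat(st['eef_rot'])
    d=R0.inv().apply(np.asarray(pos)-st['tool_pos'])
    w=(R0.inv()*R).as_rotvec()
    return d, w/np.radians(45)
def down(phi):
    """tool pointing down, jaw axis z at heading phi from world x"""
    z=np.array([np.cos(phi),np.sin(phi),0]); y=np.array([0,0,-1.]); x=np.cross(y,z)
    return Ro.from_matrix(np.c_[x,y,z])
E
python3 - <<'E'
from h import *
from plant import r
c=r.get_calibration('top'); s=512/800
P={'probe top':((279,350),.136),'plate hole a':((567,318),.012),'bore':((580,331),.012),'holeb':((562,382),.012),'handle':((565,349),.048),
'bed c':((408,298),.05),'well':((424,272),.05),'pin1':((447,265),.07),'pin2':((368,328),.05),'boxA':((308,427),.09),'clip':((392,380),.03),'press':((464,385),.03),'tape':((292,238),.02),'jar':((550,232),.05),'staple':((405,192),.04)}
for k,(p,z) in P.items(): print(k,onplane(c,np.array(p)*s,z)[0].round(3))
st=r.get_state(); R=Ro.from_quat(st['eef_rot']); print(R.as_matrix().round(3))
cw=r.get_calibration('wrist'); Rt=R.as_matrix()
print('cam pos in tool',Rt.T@(-cw['R'].T@cw['t']-st['tool_pos']),'cam axes in tool',(cw['R']@Rt).round(3))
im=cv2.imread('pics/top0.png')
cv2.imwrite('pics/topcrop.png',cv2.resize(im[140:280,225:390],None,fx=4.8,fy=4.2,interpolation=cv2.INTER_CUBIC))
cv2.imwrite('pics/topcrop.png',cv2.resize(im[140:280,110:240],None,fx=4.2,fy=4.2,interpolation=cv2.INTER_CUBIC))
cv2.imwrite('pics/topcrop2.png',cv2.resize(im[145:265,225:390],None,fx=4.8,fy=4.8,interpolation=cv2.INTER_CUBIC))
E
```

```text
probe top [0.432 0.262 0.136]
plate hole a [ 0.52  -0.307  0.012]
bore [ 0.494 -0.334  0.012]
holeb [ 0.388 -0.293  0.012]
handle [ 0.452 -0.29   0.048]
bed c [0.549 0.026 0.05 ]
well [ 0.603 -0.006  0.05 ]
pin1 [ 0.614 -0.05   0.07 ]
pin2 [0.487 0.104 0.05 ]
boxA [0.293 0.21  0.09 ]
clip [0.386 0.055 0.03 ]
press [ 0.378 -0.089  0.03 ]
tape [0.677 0.27  0.02 ]
jar [ 0.694 -0.265  0.05 ]
staple [0.776 0.036 0.04 ]
[[-0.968 -0.     0.251]
 [-0.251  0.001 -0.968]
 [ 0.    -1.    -0.001]]
cam pos in tool [-0.07076885  0.02033259  0.0009038 ] cam axes in tool [[ 0.     0.     1.   ]
 [ 0.961 -0.276  0.   ]
 [ 0.276  0.961 -0.   ]]
```

View pics/topcrop.png

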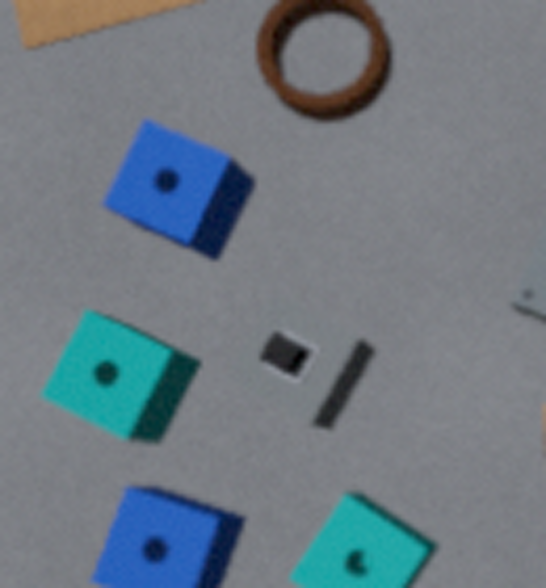

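View pics/topcrop2.png

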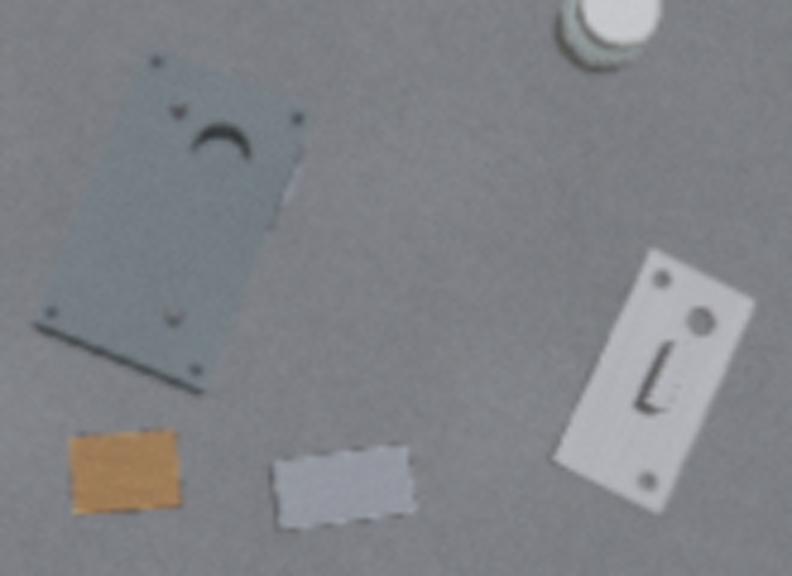

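```bash
python3 - <<'E'
from h import *
from plant import r
c=r.get_calibration('top')
f=lambda x,y:np.array([225+(x+.5)/4.8-.5,145+(y+.5)/4.8-.5])
for n,p,z in [('pinN',(178,112),.076),('pinF',(172,318),.076),('well',(222,140),.05),('s1',(156,61),.05),('s2',(298,118),.05),('s3',(51,312),.05),('s4',(196,370),.05),
 ('a',(662,279),.012),('b',(648,481),.012),('bore',(701,321),.012)]:
    print(n,onplane(c,f(*p),z)[0].round(4))
st=r.get_state()
phi=np.radians(-116.6)
print(todeltas(st,[.454,-.300,.40],down(phi)))
E
```

```text
pinN [0.6158 0.0259 0.076 ]
pinF [0.4821 0.0276 0.076 ]
well [ 0.6039 -0.0039  0.05  ]
s1 [0.6565 0.0405 0.05  ]
s2 [ 0.6199 -0.0539  0.05  ]
s3 [0.4877 0.1052 0.05  ]
s4 [0.452 0.011 0.05 ]
a [ 0.5231 -0.3056  0.012 ]
b [ 0.3868 -0.2927  0.012 ]
bore [ 0.4949 -0.3317  0.012 ]
(array([-0.36416217,  0.00438255, -0.22035815]), array([1.67140769e-03, 9.14294815e-01, 7.76567436e-04]))
```

{"fn": "arm_command", "kwargs": {"deltas": [{"dx": -0.03, "dz": -0.018, "wy": 0.08}, {"dx": -0.07, "dz": -0.043, "wy": 0.22}, {"dx": -0.11, "dz": -0.067, "wy": 0.36}, {"dx": -0.15, "dz": -0.091, "wy": 0.5}, {"dx": -0.19, "dz": -0.115, "wy": 0.64}], "claw": 1}}

```text
invalid input at $.deltas[0]: expected keys dx, dy, dz, wx, wy, wz
```

```bash
python3 - <<'E'
from h import *
from plant import r
st=r.get_state(); print(st['clock'],st['tool_pos'],st['q'])
print(todeltas(st,[.454,-.300,.40],down(np.radians(-116.6))))
E
```

```text
0.15 [ 0.15684255 -0.60474837  0.40411041] [ 1.35080901  0.68978409 -0.19453615  1.56606183  0.15730227  0.90255384
 -0.21512751]
(array([-0.36416217,  0.00438255, -0.22035815]), array([1.67140769e-03, 9.14294815e-01, 7.76567436e-04]))
```

{"fn": "arm_command", "kwargs": {"deltas": [{"dx": -0.03, "dy": 0, "dz": -0.018, "wx": 0, "wy": 0.08, "wz": 0}, {"dx": -0.07, "dy": 0, "dz": -0.043, "wx": 0, "wy": 0.22, "wz": 0}, {"dx": -0.11, "dy": 0, "dz": -0.067, "wx": 0, "wy": 0.36, "wz": 0}, {"dx": -0.15, "dy": 0, "dz": -0.091, "wx": 0, "wy": 0.5, "wz": 0}, {"dx": -0.19, "dy": 0, "dz": -0.115, "wx": 0, "wy": 0.64, "wz": 0}], "claw": 1}}

```text
clock: 0.65
tool_pos: [0.313, -0.4445, 0.4046]
eef_rot: [0.089, 0.702, -0.701, -0.089]
contact_force: [1.3, -0.1, -0.4]
opening: 1.0
```

```bash
cat > g.py <<'E'
import sys
from h import *
from plant import r
x,y,z,phi=map(float,sys.argv[1:5])
st=r.get_state(); print('t',st['clock'],'pos',st['tool_pos'].round(4),'q',st['q'].round(2),'F',st['contact_force'].round(2),'op',round(st['opening'],3))
R=Ro.from_quat(st['eef_rot']).as_matrix(); print('heading',np.degrees(np.arctan2(R[1,2],R[0,2])).round(2),'y axis',R[:,1].round(4))
d,w=todeltas(st,[x,y,z],down(np.radians(phi))); print('d',d.round(4),'w',w.round(4))
E
python3 g.py .454 -.300 .40 -116.6
```

```text
t 0.65 pos [ 0.313  -0.4445  0.4046] q [ 0.89  0.58 -0.03  1.82  0.02  0.75 -0.97] F [ 1.28 -0.06 -0.37] op 1.0
heading -104.53 y axis [ 0.e+00  3.e-04 -1.e+00]
d [-0.1003  0.0046 -0.1752] w [4.000e-04 2.681e-01 1.000e-04]
```

{"fn": "arm_command", "kwargs": {"deltas": [{"dx": -0.02, "dy": 0, "dz": -0.036, "wx": 0, "wy": 0.1, "wz": 0}, {"dx": -0.045, "dy": 0.02, "dz": -0.078, "wx": 0, "wy": 0.2, "wz": 0}, {"dx": -0.07, "dy": 0.04, "dz": -0.12, "wx": 0, "wy": 0.26, "wz": 0}, {"dx": -0.09, "dy": 0.06, "dz": -0.157, "wx": 0, "wy": 0.268, "wz": 0}, {"dx": -0.1, "dy": 0.08, "dz": -0.175, "wx": 0, "wy": 0.268, "wz": 0}]}}

```text
clock: 1.15
tool_pos: [0.4552, -0.2968, 0.3238]
eef_rot: [0.159, 0.69, -0.688, -0.158]
contact_force: [0.9, 0.0, -0.1]
opening: 0.998
```

```bash
python3 g.py .454 -.300 .40 -116.6; cat > snap.py <<'E'
import sys,pickle
from h import *
from plant import r
n,name=sys.argv[1:3]
c=r.get_calibration(n); st=r.get_state(); im=r.snapshot(n)[:,:,::-1].copy()
cv2.imwrite(f'pics/{name}.png',im); pickle.dump((c,st),open(f'pics/{name}.pkl','wb'))
cv2.imwrite(f'pics/{name}_b.png',cv2.resize(im,(800,600),interpolation=cv2.INTER_CUBIC))
E
python3 snap.py wrist w1
```

```text
t 1.15 pos [ 0.4552 -0.2968  0.3238] q [ 0.46  0.7   0.05  1.9  -0.07  0.54 -1.46] F [ 0.9   0.02 -0.06] op 0.998
heading -115.98 y axis [ 0.002  0.002 -1.   ]
d [-0.0004 -0.0762  0.0032] w [ 0.0034  0.0139 -0.0012]
```

View pics/w1_b.png

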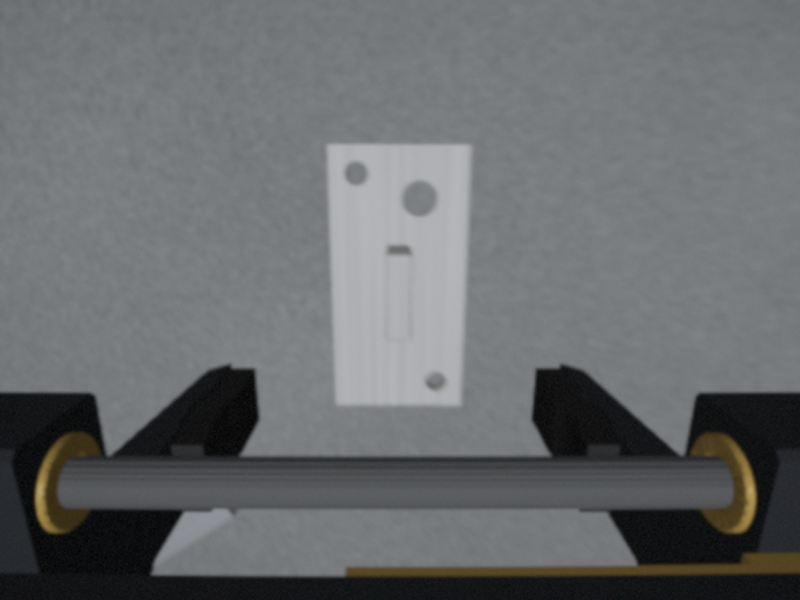

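```bash
python3 - <<'E'
from h import *
import pickle
c,st=pickle.load(open('pics/w1.pkl','rb')); im=cv2.imread('pics/w1.png')
g=cv2.cvtColor(im,cv2.COLOR_BGR2GRAY)
m=(g>150).astype(np.uint8); m[290:]=0
cs,h=cv2.findContours(m,cv2.RETR_CCOMP,cv2.CHAIN_APPROX_NONE)
i=max(range(len(cs)),key=lambda k:cv2.contourArea(cs[k]))
q=cs[i].reshape(-1,2); w=onplane(c,q,.012)[:,:2]*1000
rr=cv2.minAreaRect(w.astype(np.float32)); print(rr)
for k in range(len(cs)):
    if h[0][k][3]==i and cv2.contourArea(cs[k])>15:
        M=cv2.moments(cs[k]); p=(M['m10']/M['m00'],M['m01']/M['m00']); print(np.round(p,1),cv2.contourArea(cs[k]),onplane(c,p,.012)[0].round(4))
# handle top corners approx
s=.64
for p in [(386,252),(411,252),(412,342),(385,342)]: print(onplane(c,np.array(p)*s,.048)[0].round(4))
E
```

```text
((456.2995910644531, -299.27978515625), (80.43866729736328, 159.50074768066406), 63.917728424072266)
[278.3 243.8] 139.0 [ 0.3894 -0.2927  0.012 ]
[255.  159.7] 109.0 [ 0.4746 -0.3085  0.012 ]
[268.  126.7] 420.5 [ 0.4962 -0.3319  0.012 ]
[227.4 110.6] 191.0 [ 0.5244 -0.3058  0.012 ]
[ 0.4818 -0.3047  0.048 ]
[ 0.4761 -0.3163  0.048 ]
[ 0.4316 -0.2957  0.048 ]
[ 0.438  -0.2825  0.048 ]
```

```bash
python3 g.py .4565 -.2995 .183 -116.1
```

```text
t 1.2 pos [ 0.4563 -0.294   0.3208] q [ 0.46  0.7   0.05  1.9  -0.07  0.54 -1.46] F [ 1.54  2.67 -1.79] op 1.001
heading -115.73 y axis [-0.001   0.0066 -1.    ]
d [-0.0031  0.1377  0.0056] w [0.0069 0.0082 0.0049]
```

{"fn": "arm_command", "kwargs": {"deltas": [{"dx": 0, "dy": 0.015, "dz": 0, "wx": 0, "wy": 0, "wz": 0}, {"dx": 0, "dy": 0.035, "dz": 0, "wx": 0, "wy": 0, "wz": 0}, {"dx": 0, "dy": 0.05, "dz": 0, "wx": 0, "wy": 0, "wz": 0}, {"dx": 0, "dy": 0.055, "dz": 0, "wx": 0, "wy": 0, "wz": 0}, {"dx": 0, "dy": 0.055, "dz": 0, "wx": 0, "wy": 0, "wz": 0}]}}

```text
clock: 1.7
tool_pos: [0.4516, -0.3012, 0.2693]
eef_rot: [0.161, 0.689, -0.688, -0.162]
contact_force: [0.3, 0.7, -0.4]
opening: 0.999
```

```bash
python3 snap.py wrist w2; python3 g.py .4565 -.2995 .183 -116.1
```

```text
t 1.75 pos [ 0.4519 -0.3013  0.2699] q [ 0.48  0.79  0.04  1.93 -0.07  0.42 -1.46] F [ 0.29 -0.99 -0.13] op 0.998
heading -116.34 y axis [-1.e-04 -1.e-04 -1.e+00]
d [-0.0033  0.0869 -0.0037] w [-0.0002 -0.0053  0.0001]
```

View pics/w2_b.png

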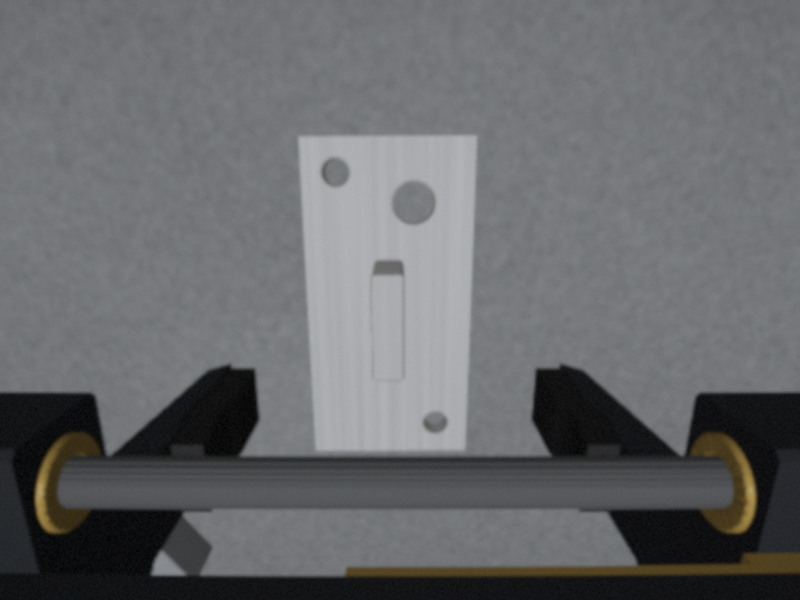

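```bash
python3 - <<'E'
from h import *
import pickle
c,st=pickle.load(open('pics/w2.pkl','rb')); im=cv2.imread('pics/w2.png')
g=cv2.cvtColor(im,cv2.COLOR_BGR2GRAY)
m=(g>150).astype(np.uint8); m[290:]=0
cs,h=cv2.findContours(m,cv2.RETR_CCOMP,cv2.CHAIN_APPROX_NONE)
i=max(range(len(cs)),key=lambda k:cv2.contourArea(cs[k]))
q=cs[i].reshape(-1,2); w=onplane(c,q,.012)[:,:2]*1000
rr=cv2.minAreaRect(w.astype(np.float32)); print(rr)
for k in range(len(cs)):
    if h[0][k][3]==i and cv2.contourArea(cs[k])>15:
        M=cv2.moments(cs[k]); p=(M['m10']/M['m00'],M['m01']/M['m00']); print(np.round(p,1),cv2.contourArea(cs[k]),onplane(c,p,.012)[0].round(4))
E
```

```text
((455.15057373046875, -300.1863098144531), (80.20217895507812, 159.92388916015625), 63.84877395629883)
[278.1 270. ] 208.5 [ 0.3879 -0.2938  0.012 ]
[248.2 171. ] 231.0 [ 0.473  -0.3089  0.012 ]
[264.3 129.4] 674.5 [ 0.4953 -0.333   0.012 ]
[213.9 109.8] 316.5 [ 0.5236 -0.3068  0.012 ]
```

```bash
python3 g.py .4553 -.3002 .183 -116.15
```

```text
t 1.75 pos [ 0.4519 -0.3013  0.2699] q [ 0.48  0.79  0.04  1.93 -0.07  0.42 -1.46] F [ 0.29 -0.99 -0.13] op 0.998
heading -116.34 y axis [-1.e-04 -1.e-04 -1.e+00]
d [-0.0026  0.0869 -0.0025] w [-0.0002 -0.0042  0.0001]
```

{"fn": "arm_command", "kwargs": {"deltas": [{"dx": -0.0026, "dy": 0.015, "dz": -0.0025, "wx": 0, "wy": -0.004, "wz": 0}, {"dx": -0.0026, "dy": 0.04, "dz": -0.0025, "wx": 0, "wy": -0.004, "wz": 0}, {"dx": -0.0026, "dy": 0.065, "dz": -0.0025, "wx": 0, "wy": -0.004, "wz": 0}, {"dx": -0.0026, "dy": 0.08, "dz": -0.0025, "wx": 0, "wy": -0.004, "wz": 0}, {"dx": -0.0026, "dy": 0.086, "dz": -0.0025, "wx": 0, "wy": -0.004, "wz": 0}]}}

```text
clock: 2.25
tool_pos: [0.4553, -0.2996, 0.1822]
eef_rot: [0.159, 0.689, -0.689, -0.16]
contact_force: [0.8, 0.1, 1.0]
opening: 1.002
```

{"fn": "arm_command", "kwargs": {"deltas": [{"dx": 0, "dy": 0, "dz": 0, "wx": 0, "wy": 0, "wz": 0}, {"dx": 0, "dy": 0, "dz": 0, "wx": 0, "wy": 0, "wz": 0}, {"dx": 0, "dy": 0, "dz": 0, "wx": 0, "wy": 0, "wz": 0}, {"dx": 0, "dy": 0, "dz": 0, "wx": 0, "wy": 0, "wz": 0}, {"dx": 0, "dy": 0, "dz": 0, "wx": 0, "wy": 0, "wz": 0}], "claw": -0.4, "grip_force": 40}}

```text
clock: 2.75
tool_pos: [0.4556, -0.3, 0.1843]
eef_rot: [-0.16, -0.689, 0.689, 0.16]
contact_force: [0.8, -0.5, -0.0]
opening: 0.565
```

```bash
python3 g.py .4553 -.3002 .183 -116.15
```

```text
t 2.75 pos [ 0.4556 -0.3     0.1843] q [ 0.48  0.94  0.02  1.94 -0.08  0.25 -1.46] F [ 0.78 -0.5  -0.01] op 0.565
heading -116.14 y axis [ 9.e-04 -6.e-04 -1.e+00]
d [0.0002 0.0013 0.0003] w [-0.0002  0.0003 -0.0014]
```

{"fn": "arm_command", "kwargs": {"deltas": [{"dx": 0, "dy": 0, "dz": 0, "wx": 0, "wy": 0, "wz": 0}, {"dx": 0, "dy": 0, "dz": 0, "wx": 0, "wy": 0, "wz": 0}, {"dx": 0, "dy": 0, "dz": 0, "wx": 0, "wy": 0, "wz": 0}, {"dx": 0, "dy": 0, "dz": 0, "wx": 0, "wy": 0, "wz": 0}, {"dx": 0, "dy": 0, "dz": 0, "wx": 0, "wy": 0, "wz": 0}], "claw": -1, "grip_force": 40}}

```text
clock: 3.25
tool_pos: [0.4555, -0.2999, 0.1837]
eef_rot: [0.16, 0.689, -0.689, -0.16]
contact_force: [-0.3, -0.1, 1.1]
opening: 0.156
```

{"fn": "arm_command", "kwargs": {"deltas": [{"dx": 0, "dy": 0, "dz": 0, "wx": 0, "wy": 0, "wz": 0}, {"dx": 0, "dy": 0, "dz": 0, "wx": 0, "wy": 0, "wz": 0}, {"dx": 0, "dy": -0.005, "dz": 0, "wx": 0, "wy": 0, "wz": 0}, {"dx": 0, "dy": -0.015, "dz": 0, "wx": 0, "wy": 0, "wz": 0}, {"dx": 0, "dy": -0.025, "dz": 0, "wx": 0, "wy": 0, "wz": 0}]}}

```text
clock: 3.75
tool_pos: [0.4553, -0.2998, 0.2093]
eef_rot: [0.16, 0.689, -0.689, -0.16]
contact_force: [0.1, -0.1, -3.7]
opening: 0.155
```

```bash
python3 g.py .4553 -.3002 .30 -116.15
```

```text
t 3.75 pos [ 0.4553 -0.2998  0.2093] q [ 0.48  0.9   0.03  1.94 -0.07  0.3  -1.46] F [ 0.08 -0.12 -3.67] op 0.155
heading -116.14 y axis [-6.e-04  2.e-04 -1.e+00]
d [-0.0001 -0.0907  0.0003] w [-0.      0.0002  0.0008]
```

```bash
python3 g.py .50 -.13 .42 -111
```

```text
t 3.75 pos [ 0.4553 -0.2998  0.2093] q [ 0.48  0.9   0.03  1.94 -0.07  0.3  -1.46] F [ 0.08 -0.12 -3.67] op 0.155
heading -116.14 y axis [-6.e-04  2.e-04 -1.e+00]
d [ 0.0348 -0.2106 -0.1722] w [-0.     -0.1143  0.0008]
```

{"fn": "arm_command", "kwargs": {"deltas": [{"dx": 0, "dy": -0.025, "dz": 0, "wx": 0, "wy": 0, "wz": 0}, {"dx": 0.003, "dy": -0.065, "dz": -0.015, "wx": 0, "wy": -0.02, "wz": 0}, {"dx": 0.009, "dy": -0.1, "dz": -0.045, "wx": 0, "wy": -0.05, "wz": 0}, {"dx": 0.015, "dy": -0.135, "dz": -0.075, "wx": 0, "wy": -0.08, "wz": 0}, {"dx": 0.021, "dy": -0.165, "dz": -0.105, "wx": 0, "wy": -0.114, "wz": 0}]}}

```text
clock: 4.25
tool_pos: [0.4826, -0.1952, 0.3763]
eef_rot: [-0.129, -0.695, 0.695, 0.128]
contact_force: [1.1, -0.1, -4.0]
opening: 0.153
```

{"fn": "arm_command", "kwargs": {"deltas": [{"dx": 0.005, "dy": -0.025, "dz": -0.027, "wx": 0, "wy": 0, "wz": 0}, {"dx": 0.01, "dy": -0.038, "dz": -0.052, "wx": 0, "wy": 0, "wz": 0}, {"dx": 0.014, "dy": -0.045, "dz": -0.066, "wx": 0, "wy": 0, "wz": 0}, {"dx": 0.014, "dy": -0.045, "dz": -0.067, "wx": 0, "wy": 0, "wz": 0}, {"dx": 0.014, "dy": -0.045, "dz": -0.067, "wx": 0, "wy": 0, "wz": 0}]}}

```text
clock: 4.75
tool_pos: [0.4933, -0.1291, 0.419]
eef_rot: [-0.129, -0.695, 0.695, 0.129]
contact_force: [-1.0, -0.5, -3.7]
opening: 0.154
```

```bash
python3 snap.py wrist w3; python3 g.py .50 -.13 .42 -111
```

```text
t 4.8 pos [ 0.4931 -0.1298  0.4186] q [ 0.1   0.52  0.1   1.9  -0.07  0.72 -1.69] F [ 0.48 -0.35 -3.31] op 0.155
heading -111.08 y axis [-8.e-04 -9.e-04 -1.e+00]
d [-0.0065 -0.0014 -0.0023] w [-0.0014 -0.0018  0.0006]
```

View pics/w3_b.png

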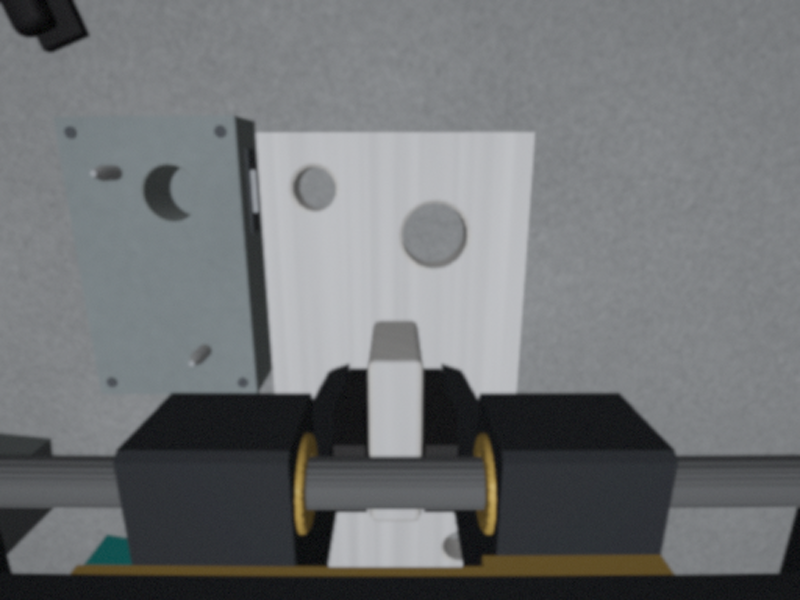

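```bash
python3 - <<'E'
import cv2
im=cv2.imread('pics/w3.png')
cv2.imwrite('pics/w3c.png',cv2.resize(im[65:265,30:180],None,fx=3,fy=3,interpolation=cv2.INTER_CUBIC))
print(cv2.resize(im[65:265,30:180],None,fx=3,fy=3).shape)
E
```

```text
(600, 450, 3)
```

View pics/w3c.png

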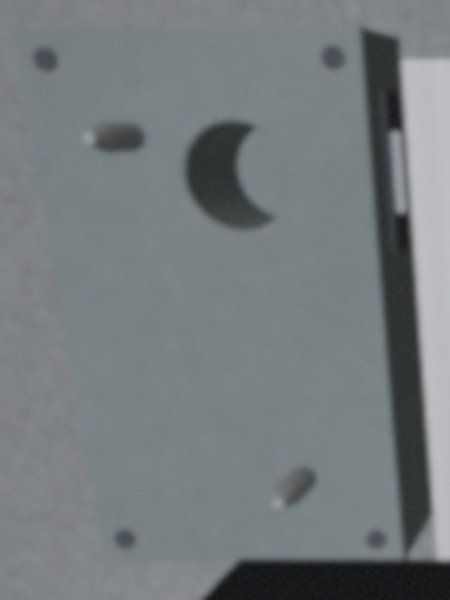

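```bash
cat > bed.py <<'E'
from h import *
import pickle,sys
c,st=pickle.load(open('pics/w3.pkl','rb')); im=cv2.imread('pics/w3.png')
b=cv2.GaussianBlur(im,(5,5),0).astype(int); d=b[:,:,1]-b[:,:,2]
m=((d>3)&(b[:,:,1]>70)).astype(np.uint8); m[:,165:]=0;m[258:]=0
m=cv2.morphologyEx(m,cv2.MORPH_CLOSE,np.ones((9,9))); 
cs,_=cv2.findContours(m,cv2.RETR_EXTERNAL,cv2.CHAIN_APPROX_NONE)
q=max(cs,key=cv2.contourArea).reshape(-1,2); w=onplane(c,q,.05)[:,:2]*1000
R=cv2.minAreaRect(w.astype(np.float32)); print(R)
v=im.copy(); cv2.drawContours(v,[q.reshape(-1,1,2)],-1,(0,0,255),1); cv2.imwrite('pics/w3m.png',cv2.resize(v[50:270,20:190],None,fx=2.7,fy=2.7,interpolation=cv2.INTER_NEAREST))
# screws via dark blobs
g=cv2.cvtColor(im,cv2.COLOR_BGR2GRAY)
f=lambda x,y:(30+(x+.5)/3-.5,65+(y+.5)/3-.5)
S=[]
for p in [(45,59),(333,57),(125,539),(376,539)]:
    x,y=map(round,f(*p)); a=g[y-5:y+6,x-5:x+6].astype(float); wt=np.clip(np.median(a)-8-a,0,None); yy,xx=np.mgrid[-5:6,-5:6]
    pc=(x+(wt*xx).sum()/wt.sum(),y+(wt*yy).sum()/wt.sum()); X=onplane(c,pc,.05)[0]; S.append(X); print('screw',np.round(pc,1),X.round(4))
S=np.array(S); print('mid',S.mean(0), 'yaw',[np.degrees(np.arctan2(*(S[i]-S[j])[1::-1])).round(2) for i,j in((0,2),(1,3))], np.degrees(np.arctan2(*(S[1]-S[0])[1::-1]))+90)
for p in [(88,138),(278,503)]: print('pin tip',onplane(c,f(*p),.076)[0].round(4))
for p in [(138,138),(310,472)]: print('pin base',onplane(c,f(*p),.05)[0].round(4))
E
python3 bed.py
```

```text
((555.0921630859375, 19.01856231689453), (133.81884765625, 214.7465362548828), 68.66736602783203)
screw [44.8 84.3] [0.6559 0.0383 0.05  ]
screw [140.6  83.7] [ 0.62  -0.055  0.05 ]
screw [ 71.3 244.2] [0.4878 0.1028 0.05  ]
screw [155.  244.3] [0.4521 0.0095 0.05  ]
mid [0.55392729 0.02392469 0.05      ] yaw [np.float64(-21.01), np.float64(-21.01)] -21.029225047598572
pin tip [0.6222 0.0234 0.076 ]
pin tip [0.4855 0.0242 0.076 ]
pin base [0.6207 0.0213 0.05  ]
pin base [0.4866 0.0211 0.05  ]
```

View pics/w3m.png

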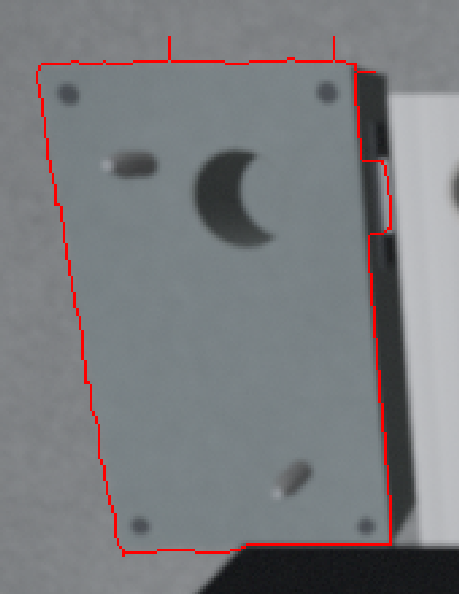

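```bash
python3 - <<'E'
from h import *
import pickle
c,st=pickle.load(open('pics/w3.pkl','rb')); im=cv2.imread('pics/w3.png')
g=cv2.cvtColor(im,cv2.COLOR_BGR2GRAY)
m=(g>158).astype(np.uint8); m[250:]=0; m[:,:165]=0
cs,h=cv2.findContours(m,cv2.RETR_CCOMP,cv2.CHAIN_APPROX_NONE)
i=max(range(len(cs)),key=lambda k:cv2.contourArea(cs[k]))
zt=st['tool_pos'][2]-.1838+.012
R=Ro.from_quat(st['eef_rot'])
for k in range(len(cs)):
    if h[0][k][3]==i and cv2.contourArea(cs[k])>100:
        w=onplane(c,cs[k].reshape(-1,2),zt); (x,y),ax,_=cv2.fitEllipse((w[:,:2]*1000).astype(np.float32)); 
        P=np.array([x/1000,y/1000,zt]); print(P.round(4),np.round(ax,1), 'tool:',R.inv().apply(P-st['tool_pos']).round(4))
x,y,wd,hh=cv2.boundingRect(cs[i]); print(x,y,wd,hh)
# expected in tool frame, plate centre at tcp: plate +x = -tool x ; plate +y -> ?
print(R.as_matrix().round(3))
E
```

```text
[ 0.5357 -0.1589  0.2472] [20.6 20.6] tool: [-0.0502  0.1718  0.0125]
[ 0.5615 -0.1304  0.2472] [13.4 13.7] tool: [-0.0642  0.1718 -0.0234]
165 84 177 166
[[-0.934 -0.    -0.358]
 [ 0.358 -0.001 -0.934]
 [-0.    -1.     0.001]]
```

```bash
python3 g.py .5539 .0244 .32 -111.02
```

```text
t 4.8 pos [ 0.4931 -0.1298  0.4186] q [ 0.1   0.52  0.1   1.9  -0.07  0.72 -1.69] F [ 0.48 -0.35 -3.31] op 0.155
heading -111.08 y axis [-8.e-04 -9.e-04 -1.e+00]
d [-0.0013  0.0984 -0.1659] w [-0.0014 -0.0013  0.0006]
```

{"fn": "arm_command", "kwargs": {"deltas": [{"dx": 0, "dy": 0.01, "dz": -0.03, "wx": 0, "wy": 0, "wz": 0}, {"dx": 0, "dy": 0.03, "dz": -0.07, "wx": 0, "wy": 0, "wz": 0}, {"dx": 0, "dy": 0.055, "dz": -0.11, "wx": 0, "wy": 0, "wz": 0}, {"dx": -0.001, "dy": 0.08, "dz": -0.145, "wx": 0, "wy": 0, "wz": 0}, {"dx": -0.0013, "dy": 0.098, "dz": -0.166, "wx": -0.001, "wy": -0.001, "wz": 0}]}}

```text
clock: 5.3
tool_pos: [0.555, 0.0275, 0.3185]
eef_rot: [0.128, 0.696, -0.695, -0.129]
contact_force: [-0.3, 0.0, -3.4]
opening: 0.156
```

{"fn": "arm_command", "kwargs": {"deltas": [{"dx": 0, "dy": 0.01, "dz": 0, "wx": 0, "wy": 0, "wz": 0}, {"dx": 0, "dy": 0.02, "dz": 0, "wx": 0, "wy": 0, "wz": 0}, {"dx": 0, "dy": 0.03, "dz": 0, "wx": 0, "wy": 0, "wz": 0}, {"dx": 0, "dy": 0.03, "dz": 0, "wx": 0, "wy": 0, "wz": 0}, {"dx": 0, "dy": 0.03, "dz": 0, "wx": 0, "wy": 0, "wz": 0}]}}

```text
clock: 5.8
tool_pos: [0.5545, 0.0244, 0.2909]
eef_rot: [0.129, 0.695, -0.695, -0.129]
contact_force: [-0.3, 0.1, -4.0]
opening: 0.157
```

```bash
python3 snap.py wrist w4; python3 g.py .5539 .0244 .27 -111.02
```

```text
t 5.85 pos [0.5547 0.0247 0.2912] q [-0.18  0.77  0.09  1.89 -0.13  0.49 -1.94] F [ 0.35  0.62 -3.53] op 0.153
heading -111.05 y axis [ 1.2e-03  4.0e-04 -1.0e+00]
d [0.0006 0.0212 0.0006] w [ 0.001  -0.0008 -0.0013]
```

View pics/w4_b.png

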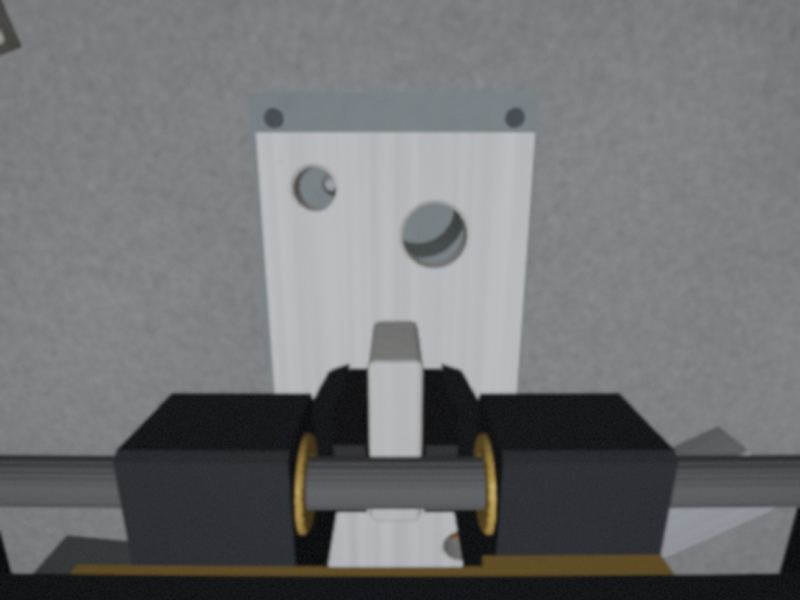

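```bash
python3 - <<'E'
from h import *
import pickle
c,st=pickle.load(open('pics/w4.pkl','rb')); im=cv2.imread('pics/w4.png')
g=cv2.cvtColor(im,cv2.COLOR_BGR2GRAY)
S=[]
for p in [(273,118),(514,118)]:
    x,y=round(p[0]*.64),round(p[1]*.64); a=g[y-7:y+7,x-7:x+8].astype(float); a=g[y-6:y+7,x-6:x+7].astype(float); wt=np.clip(np.median(a)-12-a,0,None); wt=np.where(a>130,0,wt); yy,xx=np.mgrid[-6:7,-6:7]
    pc=(x+(wt*xx).sum()/wt.sum(),y+(wt*yy).sum()/wt.sum()); X=onplane(c,pc,.05)[0]; S.append(X); print(np.round(pc,1),X.round(4))
S=np.array(S); a=np.degrees(np.arctan2(*(S[1]-S[0])[1::-1]))+90; t=np.radians(a); x=np.array([np.cos(t),np.sin(t)]); print('yaw',a,'centre',S.mean(0)[:2]-.09*x)
print('pin tip',onplane(c,(331*.64,186*.64),.076)[0].round(4))
zt=st['tool_pos'][2]-.1838+.012; R=Ro.from_quat(st['eef_rot'])
m=(g>150).astype(np.uint8); m[250:]=0
cs,h=cv2.findContours(m,cv2.RETR_CCOMP,cv2.CHAIN_APPROX_NONE)
for k in range(len(cs)):
    if h[0][k][3]>=0 and cv2.contourArea(cs[k])>100:
        w=onplane(c,cs[k].reshape(-1,2),zt); (x,y),ax,_=cv2.fitEllipse((w[:,:2]*1000).astype(np.float32)); 
        P=np.array([x/1000,y/1000,zt]); print(P.round(4),np.round(ax,1), 'tool:',R.inv().apply(P-st['tool_pos']).round(4))
E
```

```text
[nan nan] [nan nan nan]
[nan nan] [nan nan nan]
yaw nan centre [nan nan]
pin tip [0.6215 0.0236 0.076 ]
[0.5689 0.0179 0.1191] [16.5 19.4] tool: [-0.0158  0.1718  0.0009]
[ 0.5968 -0.0054  0.1191] [20.3 20.5] tool: [-0.0502  0.1718  0.0126]
[0.6228 0.0233 0.1191] [12.9 13.6] tool: [-0.0641  0.1718 -0.0235]<stdin>:8: RuntimeWarning: invalid value encountered in scalar divide
```

```bash
python3 - <<'E'
from h import *
import pickle
c,st=pickle.load(open('pics/w4.pkl','rb')); im=cv2.imread('pics/w4.png')
g=cv2.cvtColor(im,cv2.COLOR_BGR2GRAY)
S=[]
for p in [(273,118),(514,118)]:
    x,y=round(p[0]*.64),round(p[1]*.64); a=g[y-6:y+7,x-6:x+7].astype(float); 
    wt=np.clip(95-a,0,None); yy,xx=np.mgrid[-6:7,-6:7]
    pc=(x+(wt*xx).sum()/wt.sum(),y+(wt*yy).sum()/wt.sum()); X=onplane(c,pc,.05)[0]; S.append(X); print(a.min(),np.median(a),np.round(pc,1),X.round(4))
S=np.array(S); a=np.degrees(np.arctan2(*(S[1]-S[0])[1::-1]))+90; t=np.radians(a); x=np.array([np.cos(t),np.sin(t)]); print('yaw',a,'centre',S.mean(0)[:2]-.09*x)
E
python3 g.py .5539 .0245 .263 -111.02
```

```text
75.0 83.0 [174.7  75.2] [0.6559 0.0387 0.05  ]
75.0 83.0 [329.   74.9] [ 0.6201 -0.0546  0.05  ]
yaw -21.003097970136864 centre [0.55395263 0.02430052]
t 5.85 pos [0.5547 0.0247 0.2912] q [-0.18  0.77  0.09  1.89 -0.13  0.49 -1.94] F [ 0.35  0.62 -3.53] op 0.153
heading -111.05 y axis [ 1.2e-03  4.0e-04 -1.0e+00]
d [0.0006 0.0282 0.0005] w [ 0.001  -0.0008 -0.0013]
```

{"fn": "arm_command", "kwargs": {"deltas": [{"dx": 0.0005, "dy": 0.006, "dz": 0.0003, "wx": 0, "wy": 0, "wz": 0}, {"dx": 0.0005, "dy": 0.014, "dz": 0.0003, "wx": 0, "wy": 0, "wz": 0}, {"dx": 0.0005, "dy": 0.022, "dz": 0.0003, "wx": 0, "wy": 0, "wz": 0}, {"dx": 0.0005, "dy": 0.026, "dz": 0.0003, "wx": 0, "wy": 0, "wz": 0}, {"dx": 0.0005, "dy": 0.027, "dz": 0.0003, "wx": 0, "wy": 0, "wz": 0}]}}

```text
clock: 6.35
tool_pos: [0.5537, 0.0257, 0.2629]
eef_rot: [0.128, 0.695, -0.695, -0.129]
contact_force: [-0.0, -0.7, -2.8]
opening: 0.157
```

```bash
python3 g.py .5540 .0247 .250 -111.02
```

```text
t 6.35 pos [0.5537 0.0257 0.2629] q [-0.17  0.81  0.07  1.9  -0.13  0.43 -1.94] F [-0.02 -0.69 -2.82] op 0.157
heading -110.95 y axis [-1.2e-03  6.0e-04 -1.0e+00]
d [-0.0006  0.0128  0.0008] w [0.0001 0.0015 0.0016]
```

{"fn": "arm_command", "kwargs": {"deltas": [{"dx": 0, "dy": 0, "dz": 0, "wx": 0, "wy": 0, "wz": 0}, {"dx": 0, "dy": 0, "dz": 0, "wx": 0, "wy": 0, "wz": 0}, {"dx": 0, "dy": 0, "dz": 0, "wx": 0, "wy": 0, "wz": 0}, {"dx": 0, "dy": 0, "dz": 0, "wx": 0, "wy": 0, "wz": 0}, {"dx": 0, "dy": 0, "dz": 0, "wx": 0, "wy": 0, "wz": 0}]}}

```text
clock: 6.85
tool_pos: [0.554, 0.0256, 0.2639]
eef_rot: [0.129, 0.696, -0.695, -0.128]
contact_force: [0.2, -0.4, -4.4]
opening: 0.153
```

```bash
python3 snap.py wrist w5; python3 g.py .5540 .0247 .250 -111.02; python3 - <<'E'
import cv2
im=cv2.imread('pics/w5.png'); cv2.imwrite('pics/w5c.png',cv2.resize(im[50:200,150:350],None,fx=4,fy=4,interpolation=cv2.INTER_CUBIC))
E
```

```text
t 6.9 pos [0.554  0.0256 0.2638] q [-0.17  0.81  0.07  1.9  -0.13  0.43 -1.94] F [ 0.48 -0.46 -3.76] op 0.157
heading -110.96 y axis [ 5.e-04  7.e-04 -1.e+00]
d [-0.0003  0.0138  0.0009] w [ 0.0011  0.0013 -0.0003]
```

View pics/w5c.png

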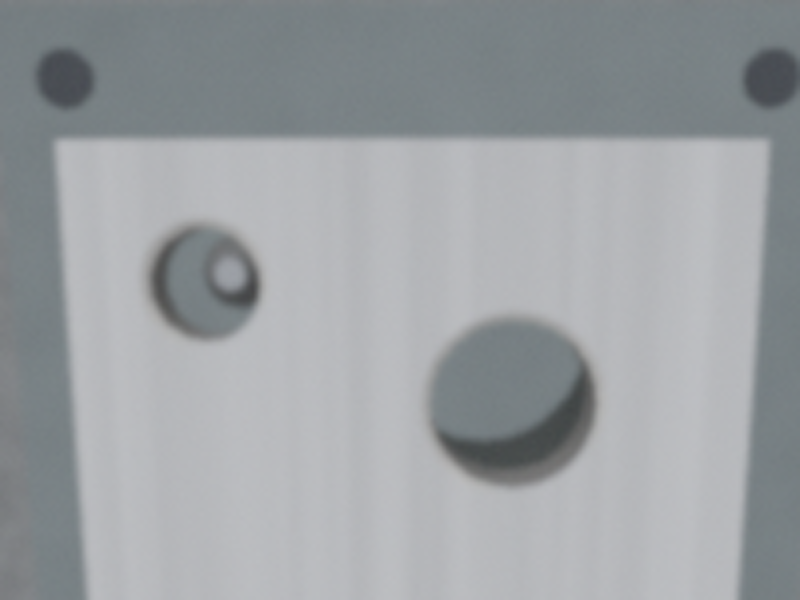

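```bash
python3 - <<'E'
from h import *
import pickle
c,st=pickle.load(open('pics/w5.pkl','rb')); im=cv2.imread('pics/w5.png')
g=cv2.cvtColor(im,cv2.COLOR_BGR2GRAY)
f=lambda x,y:(150+(x+.5)/4-.5,50+(y+.5)/4-.5)
print('tip',onplane(c,f(228,272),.076)[0].round(4))
zt=st['tool_pos'][2]-.1838+.012; R=Ro.from_quat(st['eef_rot'])
m=(g>150).astype(np.uint8); m[250:]=0
cs,h=cv2.findContours(m,cv2.RETR_CCOMP,cv2.CHAIN_APPROX_NONE)
for k in range(len(cs)):
    if h[0][k][3]>=0 and cv2.contourArea(cs[k])>100:
        w=onplane(c,cs[k].reshape(-1,2),zt); (x,y),ax,_=cv2.fitEllipse((w[:,:2]*1000).astype(np.float32)); 
        P=np.array([x/1000,y/1000,zt]); print(P.round(4),np.round(ax,1), 'tool:',R.inv().apply(P-st['tool_pos']).round(4))
S=[]
for p in [(65,78),(772,78)]:
    x,y=map(round,f(*p)); a=g[y-9:y+10,x-9:x+10].astype(float); wt=np.clip(100-a,0,None); yy,xx=np.mgrid[-9:10,-9:10]
    pc=(x+(wt*xx).sum()/wt.sum(),y+(wt*yy).sum()/wt.sum()); S.append(onplane(c,pc,.05)[0])
S=np.array(S); a=np.degrees(np.arctan2(*(S[1]-S[0])[1::-1]))+90; t=np.radians(a); x=np.array([np.cos(t),np.sin(t)]); y=np.array([-x[1],x[0]]);print('yaw',a,'centre',S.mean(0)[:2]-.09*x,'pinexp',S.mean(0)[:2]-.026*x+.024*y, 'bore exp',S.mean(0)[:2]-.04*x-.012*y)
E
```

```text
tip [0.6226 0.0238 0.076 ]
[0.5685 0.0193 0.0921] [16.4 19.4] tool: [-0.0157  0.1718  0.0009]
[ 0.5965 -0.0039  0.0921] [20.3 20.4] tool: [-0.0502  0.1718  0.0126]
[0.6223 0.0246 0.0921] [13.3 13.5] tool: [-0.0641  0.1718 -0.0233]
yaw -20.93478461974709 centre [0.55394701 0.02415874] pinexp [0.62229755 0.02370692] bore exp [ 0.59635874 -0.00491437]
```

{"fn": "arm_command", "kwargs": {"deltas": [{"dx": -0.0003, "dy": 0.001, "dz": 0.0009, "wx": 0, "wy": 0, "wz": 0}, {"dx": -0.0003, "dy": 0.004, "dz": 0.0009, "wx": 0, "wy": 0, "wz": 0}, {"dx": -0.0003, "dy": 0.007, "dz": 0.0009, "wx": 0, "wy": 0, "wz": 0}, {"dx": -0.0003, "dy": 0.01, "dz": 0.0009, "wx": 0, "wy": 0, "wz": 0}, {"dx": -0.0003, "dy": 0.012, "dz": 0.0009, "wx": 0, "wy": 0, "wz": 0}]}}

```text
clock: 7.4
tool_pos: [0.5538, 0.0247, 0.2513]
eef_rot: [0.128, 0.696, -0.695, -0.129]
contact_force: [-0.2, -0.3, -3.2]
opening: 0.157
```

```bash
python3 g.py .5540 .0247 .236 -111.02
```

```text
t 7.4 pos [0.5538 0.0247 0.2513] q [-0.17  0.83  0.07  1.91 -0.13  0.41 -1.94] F [-0.2  -0.27 -3.23] op 0.157
heading -110.96 y axis [-2.e-04  6.e-04 -1.e+00]
d [-0.0002  0.0153 -0.    ] w [0.0007 0.0014 0.0005]
```

Free of contact so far. Continue to about 2 mm above seating.

{"fn": "arm_command", "kwargs": {"deltas": [{"dx": 0, "dy": 0.003, "dz": 0, "wx": 0, "wy": 0, "wz": 0}, {"dx": 0, "dy": 0.006, "dz": 0, "wx": 0, "wy": 0, "wz": 0}, {"dx": 0, "dy": 0.009, "dz": 0, "wx": 0, "wy": 0, "wz": 0}, {"dx": 0, "dy": 0.012, "dz": 0, "wx": 0, "wy": 0, "wz": 0}, {"dx": 0, "dy": 0.0145, "dz": 0, "wx": 0, "wy": 0, "wz": 0}]}}

```text
clock: 7.9
tool_pos: [0.5539, 0.0247, 0.2369]
eef_rot: [0.129, 0.696, -0.695, -0.129]
contact_force: [-0.2, 0.0, -3.7]
opening: 0.153
```

```bash
python3 g.py .5540 .0247 .2338 -111.02
```

```text
t 7.9 pos [0.5539 0.0247 0.2369] q [-0.17  0.86  0.06  1.91 -0.13  0.38 -1.94] F [-0.18  0.02 -3.66] op 0.153
heading -110.96 y axis [ 2.e-04  7.e-04 -1.e+00]
d [-0.0001  0.0031 -0.    ] w [0.0009 0.0014 0.0001]
```

{"fn": "arm_command", "kwargs": {"deltas": [{"dx": 0, "dy": 0.001, "dz": 0, "wx": 0, "wy": 0, "wz": 0}, {"dx": 0, "dy": 0.002, "dz": 0, "wx": 0, "wy": 0, "wz": 0}, {"dx": 0, "dy": 0.003, "dz": 0, "wx": 0, "wy": 0, "wz": 0}, {"dx": 0, "dy": 0.003, "dz": 0, "wx": 0, "wy": 0, "wz": 0}, {"dx": 0, "dy": 0.003, "dz": 0, "wx": 0, "wy": 0, "wz": 0}]}}

```text
clock: 8.4
tool_pos: [0.554, 0.0247, 0.2343]
eef_rot: [0.129, 0.696, -0.695, -0.129]
contact_force: [-0.1, -0.4, -3.8]
opening: 0.155
```

```bash
python3 g.py .5540 .0247 .2338 -111.02
```

```text
t 8.4 pos [0.554  0.0247 0.2343] q [-0.16  0.86  0.06  1.91 -0.13  0.37 -1.94] F [-0.11 -0.36 -3.84] op 0.155
heading -110.96 y axis [ 5.e-04  7.e-04 -1.e+00]
d [-0.      0.0005 -0.    ] w [ 0.001   0.0012 -0.0003]
```

{"fn": "arm_command", "kwargs": {"deltas": [{"dx": 0, "dy": 0.0005, "dz": 0, "wx": 0, "wy": 0, "wz": 0}, {"dx": 0, "dy": 0.001, "dz": 0, "wx": 0, "wy": 0, "wz": 0}, {"dx": 0, "dy": 0.001, "dz": 0, "wx": 0, "wy": 0, "wz": 0}, {"dx": 0, "dy": 0.001, "dz": 0, "wx": 0, "wy": 0, "wz": 0}, {"dx": 0, "dy": 0.001, "dz": 0, "wx": 0, "wy": 0, "wz": 0}]}}

```text
clock: 8.9
tool_pos: [0.554, 0.0247, 0.2337]
eef_rot: [0.129, 0.696, -0.695, -0.128]
contact_force: [-1.6, -0.2, 5.5]
opening: 0.154
```

```bash
python3 g.py .5540 .0247 .2338 -111.02
```

```text
t 8.9 pos [0.554  0.0247 0.2337] q [-0.16  0.86  0.06  1.91 -0.13  0.37 -1.94] F [-1.57 -0.2   5.51] op 0.154
heading -110.97 y axis [ 8.e-04  7.e-04 -1.e+00]
d [-0.     -0.0001 -0.    ] w [ 0.0012  0.0012 -0.0006]
```

{"fn": "arm_command", "kwargs": {"deltas": [{"dx": 0, "dy": 0, "dz": 0, "wx": 0, "wy": 0, "wz": 0}, {"dx": 0, "dy": 0, "dz": 0, "wx": 0, "wy": 0, "wz": 0}, {"dx": 0, "dy": 0, "dz": 0, "wx": 0, "wy": 0, "wz": 0}, {"dx": 0, "dy": 0, "dz": 0, "wx": 0, "wy": 0, "wz": 0}, {"dx": 0, "dy": 0, "dz": 0, "wx": 0, "wy": 0, "wz": 0}], "claw": 0.1}}

```text
clock: 9.4
tool_pos: [0.554, 0.0247, 0.2331]
eef_rot: [0.129, 0.696, -0.695, -0.129]
contact_force: [-0.6, 0.7, 0.2]
opening: 0.546
```

{"fn": "arm_command", "kwargs": {"deltas": [{"dx": 0, "dy": 0, "dz": 0, "wx": 0, "wy": 0, "wz": 0}, {"dx": 0, "dy": -0.01, "dz": 0, "wx": 0, "wy": 0, "wz": 0}, {"dx": 0, "dy": -0.03, "dz": 0, "wx": 0, "wy": 0, "wz": 0}, {"dx": 0, "dy": -0.06, "dz": 0, "wx": 0, "wy": 0, "wz": 0}, {"dx": 0, "dy": -0.09, "dz": 0, "wx": 0, "wy": 0, "wz": 0}]}}

```text
clock: 9.9
tool_pos: [0.5537, 0.0246, 0.3246]
eef_rot: [0.129, 0.696, -0.695, -0.129]
contact_force: [0.8, -0.1, -0.4]
opening: 0.551
```

{"fn": "arm_command", "kwargs": {"deltas": [{"dx": 0, "dy": -0.03, "dz": 0, "wx": 0, "wy": 0, "wz": 0}, {"dx": 0, "dy": -0.05, "dz": 0, "wx": 0, "wy": 0, "wz": 0}, {"dx": 0, "dy": -0.06, "dz": 0, "wx": 0, "wy": 0, "wz": 0}, {"dx": 0, "dy": -0.06, "dz": 0, "wx": 0, "wy": 0, "wz": 0}, {"dx": 0, "dy": -0.06, "dz": 0, "wx": 0, "wy": 0, "wz": 0}]}}

```text
clock: 10.4
tool_pos: [0.5535, 0.0247, 0.3826]
eef_rot: [0.128, 0.695, -0.695, -0.129]
contact_force: [-0.6, 0.9, -0.3]
opening: 0.549
```

```bash
python3 snap.py wrist w6; python3 g.py .47 .20 .38 -111.02
```

```text
t 10.45 pos [0.5534 0.0246 0.3822] q [-0.2   0.63  0.12  1.82 -0.11  0.71 -1.96] F [-0.72 -0.55 -0.3 ] op 0.551
heading -110.96 y axis [-1.8e-03  5.0e-04 -1.0e+00]
d [ 0.1406  0.0025 -0.1339] w [-0.0002  0.0014  0.0024]
```

View pics/w6_b.png

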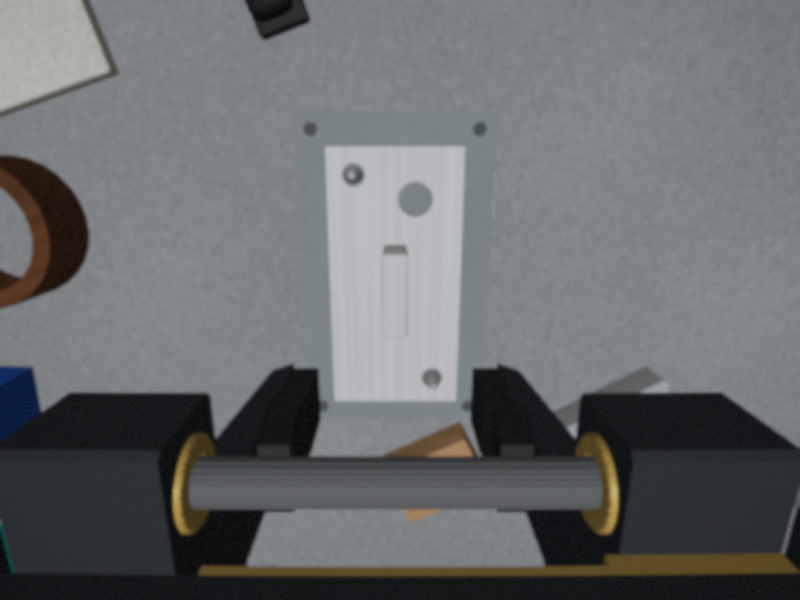

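```bash
cat > plate.py <<'E'
from h import *
import pickle,sys
n=sys.argv[1]
c,st=pickle.load(open(f'pics/{n}.pkl','rb')); im=cv2.imread(f'pics/{n}.png')
g=cv2.cvtColor(im,cv2.COLOR_BGR2GRAY)
m=(g>150).astype(np.uint8); m[275:]=0
cs,h=cv2.findContours(m,cv2.RETR_CCOMP,cv2.CHAIN_APPROX_NONE)
i=max(range(len(cs)),key=lambda k:cv2.contourArea(cs[k]))
print(cv2.minAreaRect((onplane(c,cs[i].reshape(-1,2),.062)[:,:2]*1000).astype(np.float32)))
for k in range(len(cs)):
    if h[0][k][3]==i and cv2.contourArea(cs[k])>60:
        w=onplane(c,cs[k].reshape(-1,2),.062); (x,y),ax,_=cv2.fitEllipse((w[:,:2]*1000).astype(np.float32)); print(np.round([x,y],1),np.round(ax,1))
E
python3 plate.py w6; python3 -c "
import numpy as np
t=np.radians(-21.0);R=np.array([[np.cos(t),-np.sin(t)],[np.sin(t),np.cos(t)]])
print(np.array([.5540,.0242])+R@[.05,-.012])"
```

```text
((553.8439331054688, 24.102821350097656), (81.04620361328125, 159.9741973876953), 69.0645523071289)
[486.   24.6] [13.8 14.1]
[572.4  16.8] [ 7.3 17.4]
[596.3  -4.9] [20.1 20.5]
[622.2  23.8] [13.3 13.6]
[ 0.59637861 -0.00492136]
```

```bash
python3 g.py .42 .255 .38 -111.02
```

```text
t 10.45 pos [0.5534 0.0246 0.3822] q [-0.2   0.63  0.12  1.82 -0.11  0.71 -1.96] F [-0.72 -0.55 -0.3 ] op 0.551
heading -110.96 y axis [-1.8e-03  5.0e-04 -1.0e+00]
d [ 0.207   0.0026 -0.1674] w [-0.0002  0.0014  0.0024]
```

{"fn": "arm_command", "kwargs": {"deltas": [{"dx": 0.02, "dy": 0, "dz": -0.016, "wx": 0, "wy": 0, "wz": 0}, {"dx": 0.055, "dy": 0, "dz": -0.044, "wx": 0, "wy": 0, "wz": 0}, {"dx": 0.09, "dy": 0, "dz": -0.073, "wx": 0, "wy": 0, "wz": 0}, {"dx": 0.125, "dy": 0, "dz": -0.101, "wx": 0, "wy": 0, "wz": 0}, {"dx": 0.16, "dy": 0, "dz": -0.13, "wx": 0, "wy": 0, "wz": 0}], "claw": 0.6, "grip_force": 25}}

```text
clock: 10.95
tool_pos: [0.4496, 0.2043, 0.3821]
eef_rot: [-0.128, -0.695, 0.696, 0.129]
contact_force: [0.5, -0.2, -0.6]
opening: 0.801
```

{"fn": "arm_command", "kwargs": {"deltas": [{"dx": 0.022, "dy": 0, "dz": -0.018, "wx": 0, "wy": 0, "wz": 0}, {"dx": 0.038, "dy": 0, "dz": -0.031, "wx": 0, "wy": 0, "wz": 0}, {"dx": 0.047, "dy": 0, "dz": -0.037, "wx": 0, "wy": 0, "wz": 0}, {"dx": 0.047, "dy": 0, "dz": -0.037, "wx": 0, "wy": 0, "wz": 0}, {"dx": 0.047, "dy": 0, "dz": -0.037, "wx": 0, "wy": 0, "wz": 0}]}}

```text
clock: 11.45
tool_pos: [0.4208, 0.2536, 0.3829]
eef_rot: [-0.129, -0.695, 0.695, 0.129]
contact_force: [0.2, -0.7, 0.3]
opening: 0.801
```

```bash
python3 snap.py wrist w7; python3 g.py .432 .262 .38 -111.02
```

```text
t 11.5 pos [0.4211 0.2532 0.3831] q [-0.74  0.56  0.17  2.   -0.16  0.6  -2.41] F [-0.1  -0.58 -0.6 ] op 0.8
heading -111.1 y axis [ 4.e-04 -5.e-04 -1.e+00]
d [-0.0071  0.0031 -0.0121] w [-0.0005 -0.0018 -0.0008]
```

View pics/w7_b.png

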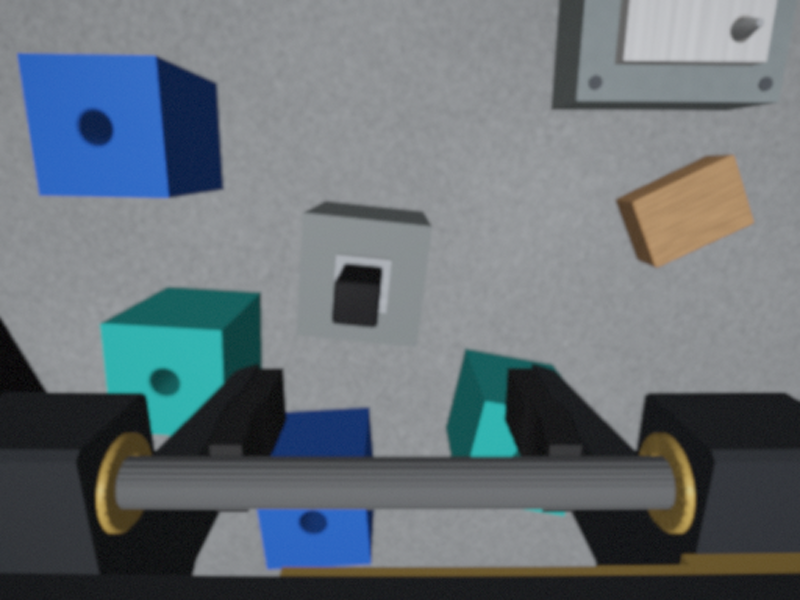

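```bash
python3 - <<'E'
import cv2
im=cv2.imread('pics/w7.png'); cv2.imwrite('pics/w7c.png',cv2.resize(im[125:225,185:285],None,fx=6,fy=6,interpolation=cv2.INTER_CUBIC))
E
```

```text
(no output)
```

View pics/w7c.png

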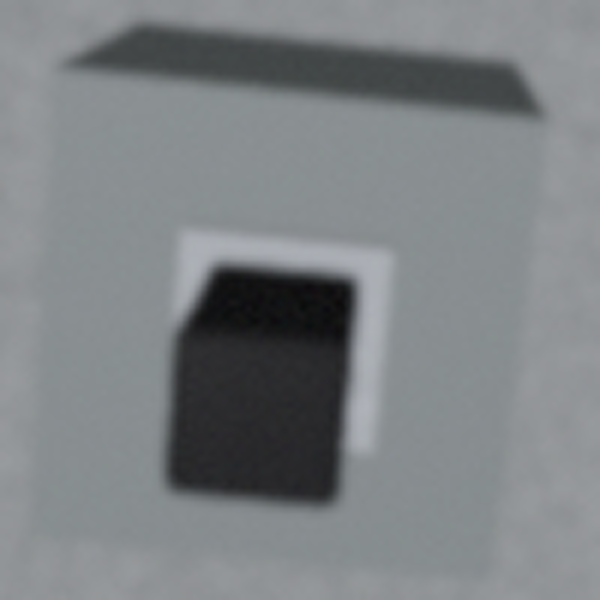

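```bash
python3 - <<'E'
from h import *
import pickle
c,st=pickle.load(open('pics/w7.pkl','rb'))
f=lambda x,y:(185+(x+.5)/6-.5,125+(y+.5)/6-.5)
def rep(n,P,z,lab):
    X=np.array([onplane(c,f(*p),z)[0] for p in P])[:,:2]; print(n,X.round(4).tolist(),'mid',X.mean(0).round(4))
    for i in range(len(X)-1):
        v=X[i+1]-X[i]; print('  len',np.linalg.norm(v).round(4),'ang',np.degrees(np.arctan2(v[1],v[0])).round(2))
rep('handle',[(180,332),(356,340),(338,503),(169,491),(180,332)][:4],.136,'')
rep('stand',[(62,68),(545,117),(490,578),(32,540)],.09,'')
rep('shoulder',[(182,230),(395,250),(375,455)],.094,'')
X=[onplane(c,f(*p),.094)[0] for p in [(182,230),(375,455)]]; print('sh mid',np.mean(X,0))
E
```

```text
handle [[0.4476, 0.2718], [0.4391, 0.2524], [0.4206, 0.262], [0.4295, 0.2809]] mid [0.4342 0.2668]
  len 0.0213 ang -113.73
  len 0.0208 ang 152.39
  len 0.0209 ang 64.68
stand [[0.4805, 0.2816], [0.4498, 0.2209], [0.3878, 0.2521], [0.4181, 0.314]] mid [0.4341 0.2671]
  len 0.068 ang -116.82
  len 0.0694 ang 153.21
  len 0.0689 ang 63.92
shoulder [[0.4538, 0.2741], [0.4403, 0.2471], [0.4132, 0.2607]] mid [0.4358 0.2607]
  len 0.0302 ang -116.5
  len 0.0304 ang 153.35
sh mid [0.43348989 0.26742331 0.094     ]
```

```bash
python3 g.py .434 .267 .33 -116.6
```

```text
t 11.5 pos [0.4211 0.2532 0.3831] q [-0.74  0.56  0.17  2.   -0.16  0.6  -2.41] F [-0.1  -0.58 -0.6 ] op 0.8
heading -111.1 y axis [ 4.e-04 -5.e-04 -1.e+00]
d [-0.0071  0.0531 -0.0175] w [-0.0004  0.1222 -0.0008]
```

{"fn": "arm_command", "kwargs": {"deltas": [{"dx": -0.002, "dy": 0.01, "dz": -0.005, "wx": 0, "wy": 0.04, "wz": 0}, {"dx": -0.005, "dy": 0.025, "dz": -0.012, "wx": 0, "wy": 0.09, "wz": 0}, {"dx": -0.007, "dy": 0.035, "dz": -0.0175, "wx": 0, "wy": 0.122, "wz": 0}, {"dx": -0.007, "dy": 0.035, "dz": -0.0175, "wx": 0, "wy": 0.122, "wz": 0}, {"dx": -0.007, "dy": 0.035, "dz": -0.0175, "wx": 0, "wy": 0.122, "wz": 0}]}}

```text
clock: 12.0
tool_pos: [0.4333, 0.2681, 0.348]
eef_rot: [-0.162, -0.688, 0.688, 0.162]
contact_force: [-0.3, 0.7, 0.6]
opening: 0.803
```

```bash
python3 snap.py wrist w8; python3 g.py .434 .267 .265 -116.6
```

```text
t 12.05 pos [0.4333 0.2681 0.3484] q [-0.75  0.63  0.18  1.98 -0.2   0.54 -2.47] F [-0.4  -0.97  0.13] op 0.798
heading -116.47 y axis [ 2.e-04  3.e-04 -1.e+00]
d [-0.0011  0.0834  0.0007] w [ 0.0005  0.0028 -0.0001]
```

View pics/w8_b.png

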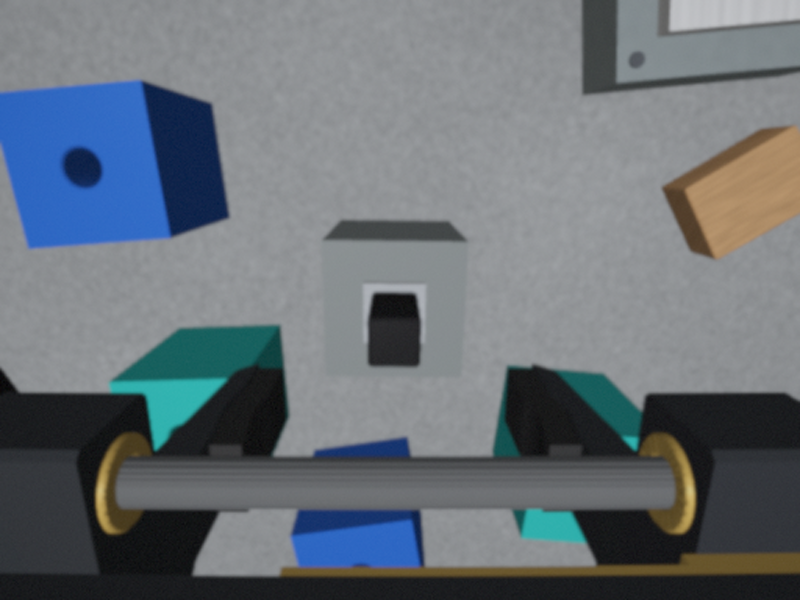

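```bash
python3 - <<'E'
from h import *
import pickle
c,st=pickle.load(open('pics/w8.pkl','rb')); im=cv2.imread('pics/w8.png')
g=cv2.cvtColor(im,cv2.COLOR_BGR2GRAY)
# shoulder bright
X=[onplane(c,(np.array(p)+.5)*.64-.5,z)[0] for p,z in [((369,318.5),.136),((420,318.5),.136),((420.5,366),.136),((368,365.5),.136)]]
print(np.round(X,4),np.mean(X,0).round(4))
X=[onplane(c,(np.array(p)+.5)*.64-.5,.09)[0] for p in [(323,240.5),(467,240.5),(462,376.5),(322,374.5)]]
print(np.round(X,4),np.mean(X,0).round(4)); print(np.degrees(np.arctan2(X[1][1]-X[0][1],X[1][0]-X[0][0])))
E
```

```text
[[0.4478 0.2717 0.136 ]
 [0.4387 0.2534 0.136 ]
 [0.4201 0.2621 0.136 ]
 [0.43   0.2814 0.136 ]] [0.4341 0.2672 0.136 ]
[[0.4803 0.2821 0.09  ]
 [0.4498 0.2209 0.09  ]
 [0.387  0.2519 0.09  ]
 [0.42   0.3158 0.09  ]] [0.4342 0.2677 0.09  ]
-116.47875551429343
```

{"fn": "arm_command", "kwargs": {"deltas": [{"dx": -0.001, "dy": 0.015, "dz": 0.0005, "wx": 0, "wy": 0, "wz": 0}, {"dx": -0.001, "dy": 0.04, "dz": 0.0005, "wx": 0, "wy": 0, "wz": 0}, {"dx": -0.001, "dy": 0.062, "dz": 0.0005, "wx": 0, "wy": 0, "wz": 0}, {"dx": -0.001, "dy": 0.076, "dz": 0.0005, "wx": 0, "wy": 0, "wz": 0}, {"dx": -0.001, "dy": 0.083, "dz": 0.0005, "wx": 0, "wy": 0, "wz": 0}]}}

```text
clock: 12.55
tool_pos: [0.4337, 0.2673, 0.2648]
eef_rot: [0.162, 0.688, -0.688, -0.162]
contact_force: [-0.7, -0.8, -0.1]
opening: 0.801
```

{"fn": "arm_command", "kwargs": {"deltas": [{"dx": 0, "dy": 0, "dz": 0, "wx": 0, "wy": 0, "wz": 0}, {"dx": 0, "dy": 0, "dz": 0, "wx": 0, "wy": 0, "wz": 0}, {"dx": 0, "dy": 0, "dz": 0, "wx": 0, "wy": 0, "wz": 0}, {"dx": 0, "dy": 0, "dz": 0, "wx": 0, "wy": 0, "wz": 0}, {"dx": 0, "dy": 0, "dz": 0, "wx": 0, "wy": 0, "wz": 0}], "claw": -0.3, "grip_force": 25}}

```text
clock: 13.05
tool_pos: [0.4339, 0.2677, 0.2658]
eef_rot: [0.162, 0.689, -0.688, -0.161]
contact_force: [0.5, -0.5, 0.1]
opening: 0.373
```

```bash
python3 g.py .4341 .2672 .265 -116.5
```

```text
t 13.05 pos [0.4339 0.2677 0.2658] q [-0.71  0.78  0.11  2.03 -0.24  0.34 -2.44] F [ 0.52 -0.47  0.15] op 0.373
heading -116.45 y axis [ 0.0011  0.0012 -1.    ]
d [-0.0004  0.0008  0.0004] w [ 0.002   0.0011 -0.0005]
```

{"fn": "arm_command", "kwargs": {"deltas": [{"dx": -0.0003, "dy": 0.001, "dz": 0.0004, "wx": 0, "wy": 0, "wz": 0}, {"dx": -0.0003, "dy": 0.001, "dz": 0.0004, "wx": 0, "wy": 0, "wz": 0}, {"dx": -0.0003, "dy": 0.001, "dz": 0.0004, "wx": 0, "wy": 0, "wz": 0}, {"dx": -0.0003, "dy": 0.001, "dz": 0.0004, "wx": 0, "wy": 0, "wz": 0}, {"dx": -0.0003, "dy": 0.001, "dz": 0.0004, "wx": 0, "wy": 0, "wz": 0}], "claw": -1, "grip_force": 25}}

```text
clock: 13.55
tool_pos: [0.434, 0.2672, 0.2644]
eef_rot: [0.162, 0.689, -0.688, -0.162]
contact_force: [0.2, -0.7, 1.2]
opening: 0.251
```

```bash
python3 g.py .4341 .2672 .265 -116.5
```

```text
t 13.55 pos [0.434  0.2672 0.2644] q [-0.71  0.78  0.11  2.04 -0.24  0.34 -2.44] F [ 0.17 -0.66  1.22] op 0.251
heading -116.45 y axis [ 6.e-04  8.e-04 -1.e+00]
d [-0.     -0.0006 -0.0001] w [ 0.0012  0.001  -0.0002]
```

{"fn": "arm_command", "kwargs": {"deltas": [{"dx": 0, "dy": -0.004, "dz": 0, "wx": 0, "wy": 0, "wz": 0}, {"dx": 0, "dy": -0.02, "dz": 0, "wx": 0, "wy": 0, "wz": 0}, {"dx": 0, "dy": -0.05, "dz": 0, "wx": 0, "wy": 0, "wz": 0}, {"dx": 0, "dy": -0.08, "dz": 0, "wx": 0, "wy": 0, "wz": 0}, {"dx": 0, "dy": -0.105, "dz": 0, "wx": 0, "wy": 0, "wz": 0}], "grip_force": 35}}

```text
clock: 14.05
tool_pos: [0.4337, 0.2668, 0.3707]
eef_rot: [0.162, 0.688, -0.688, -0.162]
contact_force: [0.5, 1.2, -1.6]
opening: 0.25
```

{"fn": "arm_command", "kwargs": {"deltas": [{"dx": 0, "dy": -0.015, "dz": 0, "wx": 0, "wy": 0, "wz": 0}, {"dx": 0, "dy": -0.025, "dz": 0, "wx": 0, "wy": 0, "wz": 0}, {"dx": 0, "dy": -0.03, "dz": 0, "wx": 0, "wy": 0, "wz": 0}, {"dx": 0, "dy": -0.03, "dz": 0, "wx": 0, "wy": 0, "wz": 0}, {"dx": 0, "dy": -0.03, "dz": 0, "wx": 0, "wy": 0, "wz": 0}]}}

```text
clock: 14.55
tool_pos: [0.4336, 0.2669, 0.3986]
eef_rot: [-0.161, -0.688, 0.689, 0.162]
contact_force: [0.6, 0.3, -2.1]
opening: 0.25
```

```bash
python3 g.py .53 .05 .42 -116.5; python3 snap.py scene s1; python3 snap.py wrist w9
```

```text
t 14.55 pos [0.4336 0.2669 0.3986] q [-0.78  0.56  0.21  1.93 -0.18  0.67 -2.49] F [ 0.64  0.25 -2.09] op 0.25
heading -116.44 y axis [-1.e-03 -2.e-04 -1.e+00]
d [-0.1829 -0.0214  0.1513] w [-0.0008  0.0012  0.001 ]
```

View pics/s1_b.png

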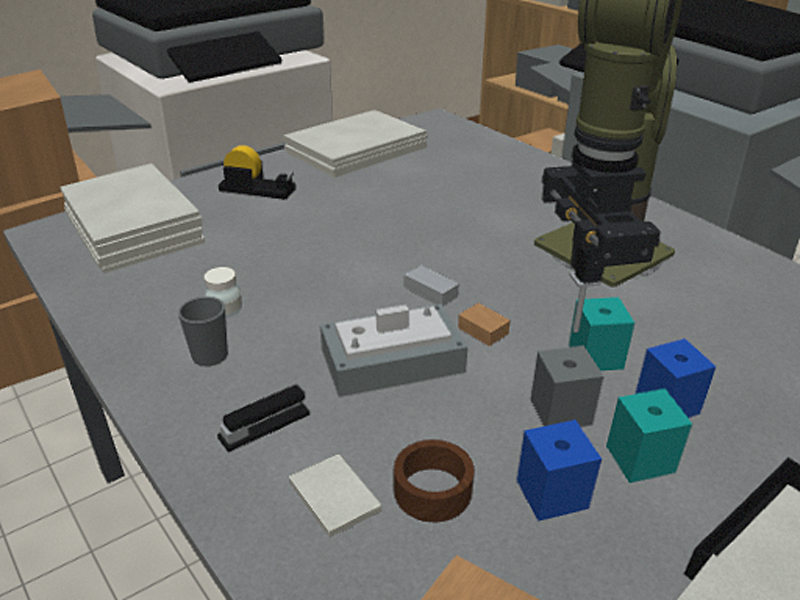

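View pics/w9_b.png

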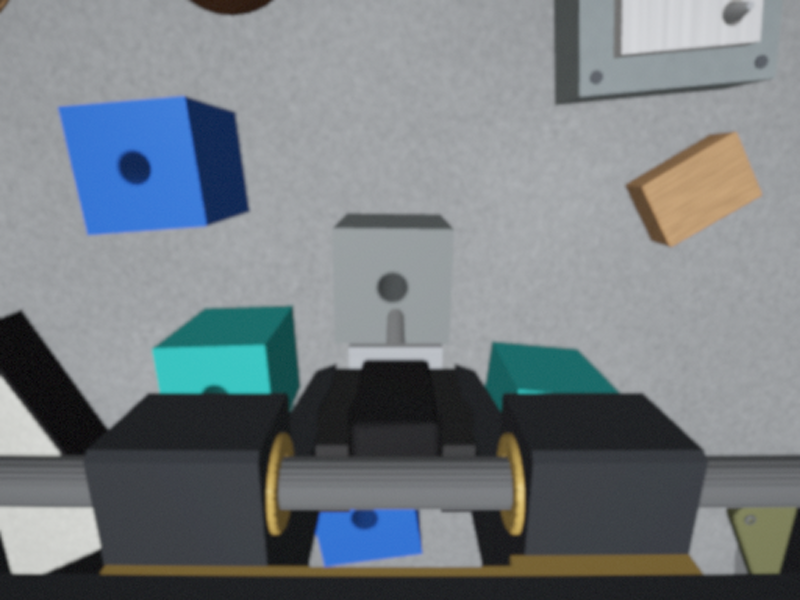

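```bash
python3 - <<'E'
from h import *
import pickle
c,st=pickle.load(open('pics/w9.pkl','rb')); im=cv2.imread('pics/w9.png')
cv2.imwrite('pics/w9c.png',cv2.resize(im[165:245,210:300],None,fx=7,fy=7,interpolation=cv2.INTER_CUBIC))
R=Ro.from_quat(st['eef_rot']); zt=st['tool_pos'][2]-.2544
tip=st['tool_pos']+R.apply([0,.2544,0]); print(tip.round(4),'tip px800',proj(c,tip)/.64)
ring=[tip+R.apply([.004*np.cos(a),0,.004*np.sin(a)]) for a in np.linspace(0,6.28,13)]
print((proj(c,ring)/.64).round(1).tolist())
print('hole',onplane(c,(392*.64,287*.64),.09))
E
```

```text
[0.4333 0.2668 0.1441] tip px800 [[393.34695179 314.59754165]]
[[393.4, 322.4], [397.4, 321.4], [400.4, 318.5], [401.5, 314.6], [400.5, 310.7], [397.5, 307.8], [393.4, 306.7], [389.2, 307.8], [386.2, 310.7], [385.1, 314.6], [386.3, 318.5], [389.2, 321.4], [393.3, 322.4]]
hole [[0.4341361  0.26743318 0.09      ]]
```

View pics/w9c.png

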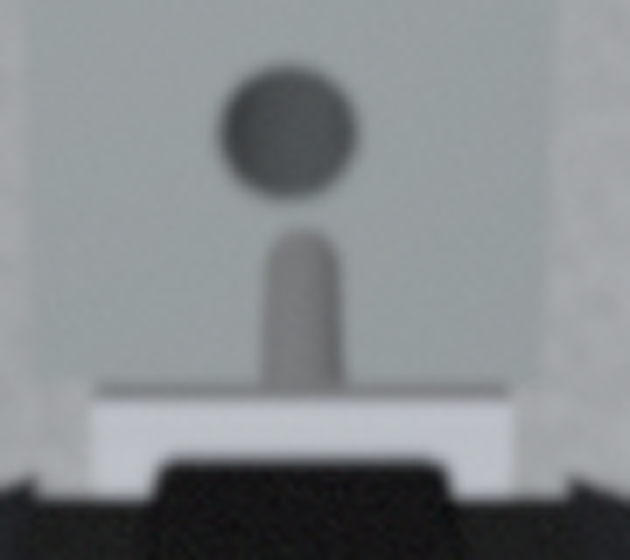

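```bash
python3 g.py .5975 -.0042 .40 -116.45
```

```text
t 14.65 pos [0.4337 0.2669 0.3985] q [-0.78  0.56  0.21  1.93 -0.18  0.67 -2.49] F [ 0.45  0.3  -1.1 ] op 0.242
heading -116.45 y axis [-1.2e-03 -4.0e-04 -1.0e+00]
d [-0.2675 -0.0016  0.1698] w [-0.0011  0.      0.0011]
```

{"fn": "arm_command", "kwargs": {"deltas": [{"dx": -0.015, "dy": -0.001, "dz": 0.01, "wx": 0, "wy": 0, "wz": 0}, {"dx": -0.045, "dy": -0.001, "dz": 0.029, "wx": 0, "wy": 0, "wz": 0}, {"dx": -0.08, "dy": -0.001, "dz": 0.051, "wx": 0, "wy": 0, "wz": 0}, {"dx": -0.115, "dy": -0.001, "dz": 0.073, "wx": 0, "wy": 0, "wz": 0}, {"dx": -0.15, "dy": -0.001, "dz": 0.095, "wx": 0, "wy": 0, "wz": 0}]}}

```text
clock: 15.15
tool_pos: [0.5264, 0.1137, 0.3996]
eef_rot: [0.161, 0.688, -0.688, -0.162]
contact_force: [0.6, 0.3, -0.7]
opening: 0.25
```

{"fn": "arm_command", "kwargs": {"deltas": [{"dx": -0.035, "dy": 0, "dz": 0.022, "wx": 0, "wy": 0, "wz": 0}, {"dx": -0.07, "dy": 0, "dz": 0.045, "wx": 0, "wy": 0, "wz": 0}, {"dx": -0.095, "dy": 0, "dz": 0.06, "wx": 0, "wy": 0, "wz": 0}, {"dx": -0.112, "dy": 0, "dz": 0.071, "wx": 0, "wy": 0, "wz": 0}, {"dx": -0.1175, "dy": 0, "dz": 0.075, "wx": 0, "wy": 0, "wz": 0}]}}

```text
clock: 15.65
tool_pos: [0.5982, -0.0072, 0.3994]
eef_rot: [-0.163, -0.688, 0.688, 0.163]
contact_force: [-0.7, -0.3, -1.2]
opening: 0.244
```

{"fn": "arm_command", "kwargs": {"deltas": [{"dx": 0, "dy": 0, "dz": 0, "wx": 0, "wy": 0, "wz": 0}, {"dx": 0, "dy": 0, "dz": 0, "wx": 0, "wy": 0, "wz": 0}, {"dx": 0, "dy": 0, "dz": 0, "wx": 0, "wy": 0, "wz": 0}, {"dx": 0, "dy": 0, "dz": 0, "wx": 0, "wy": 0, "wz": 0}, {"dx": 0, "dy": 0, "dz": 0, "wx": 0, "wy": 0, "wz": 0}]}}

```text
clock: 16.15
tool_pos: [0.5974, -0.0034, 0.4003]
eef_rot: [0.161, 0.689, -0.688, -0.161]
contact_force: [0.2, -0.7, -1.4]
opening: 0.244
```

```bash
python3 snap.py wrist w10;python3 snap.py scene s2; python3 snap.py top t2; python3 g.py .5975 -.0042 .365 -116.45; python3 - <<'E'
import cv2
im=cv2.imread('pics/w10.png'); cv2.imwrite('pics/w10c.png',cv2.resize(im[125:245,170:330],None,fx=5,fy=5,interpolation=cv2.INTER_CUBIC))
im=cv2.imread('pics/s2.png'); cv2.imwrite('pics/s2c.png',cv2.resize(im[100:260,170:330],None,fx=3.7,fy=3.7,interpolation=cv2.INTER_CUBIC))
E
```

```text
t 16.3 pos [ 0.5976 -0.004   0.4003] q [-0.17  0.66  0.17  1.67 -0.14  0.82 -1.97] F [ 0.86 -0.56 -1.85] op 0.242
heading -116.43 y axis [ 4.e-04  7.e-04 -1.e+00]
d [0.     0.0353 0.0002] w [ 0.0011  0.0005 -0.    ]
```

View pics/w10c.png

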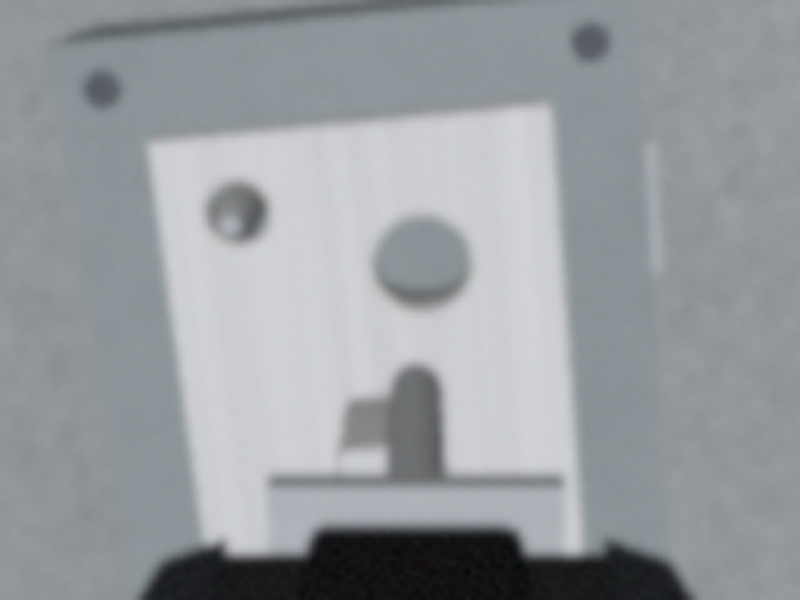

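View pics/s2c.png

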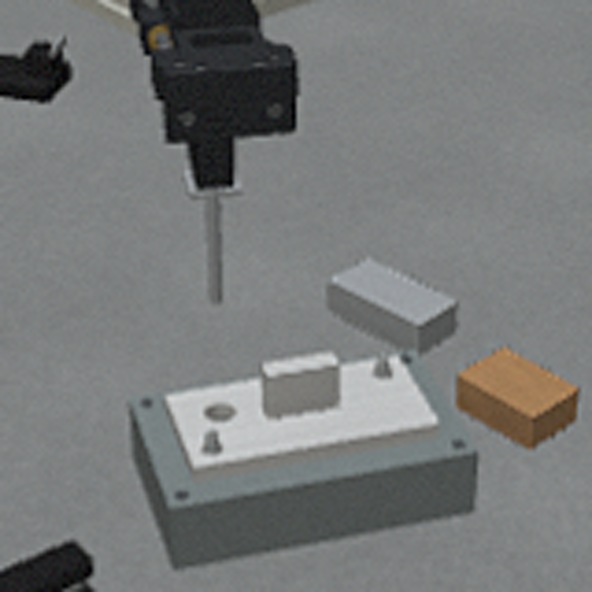

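```bash
cat > chk.py <<'E'
from h import *
import pickle
c,st=pickle.load(open('pics/w10.pkl','rb')); im=cv2.imread('pics/w10.png'); g=cv2.cvtColor(im,cv2.COLOR_BGR2GRAY)
f=lambda x,y:(170+(x+.5)/5-.5,125+(y+.5)/5-.5)
R=Ro.from_quat(st['eef_rot'])
# bore ellipse
m=(g>165).astype(np.uint8)
cs,h=cv2.findContours(m,cv2.RETR_CCOMP,cv2.CHAIN_APPROX_NONE)
bx,by=f(422,261)
for k in range(len(cs)):
    if h[0][k][3]>=0 and cv2.contourArea(cs[k])>60 and cv2.pointPolygonTest(cs[k],(bx,by),False)>0:
        w=onplane(c,cs[k].reshape(-1,2),.062); (x,y),ax,_=cv2.fitEllipse((w[:,:2]*1000).astype(np.float32)); bore=np.array([x,y])/1000; print('bore',bore.round(4),np.round(ax,1))
tip=st['tool_pos']+R.apply([0,.2544,0])
pt=f(415.5,365)   # seen top of the tip disc, stem centre column
nom=proj(c,tip)[0]; top=proj(c,[tip+R.apply([-.004,0,0])])[0]
print('nominal top px',top,'seen',pt)
ztip=tip[2]; X=onplane(c,pt,ztip)[0]-R.apply([-.004,0,0]); print('tip seen',X.round(4),'in tool',R.inv().apply(X-st['tool_pos']).round(4))
print('tip-bore (mm)',((X[:2]-bore)*1000).round(2))
# scene
c=pickle.load(open('pics/s2.pkl','rb'))[0]
fs=lambda x,y:(170+(x+.5)/3.7-.5,100+(y+.5)/3.7-.5)
print('scene: bore',onplane(c,fs(220,411),.062)[0].round(4)); t=onplane(c,fs(216,302),ztip)[0]; print('scene tip on plane',t.round(4))
E
python3 chk.py
```

```text
bore [ 0.5963 -0.0047] [19.8 20.4]
nominal top px [251.69825148 196.30356619] seen (252.7, 197.6)
tip seen [ 0.5962 -0.0034  0.1459] in tool [0.001  0.2544 0.0008]
tip-bore (mm) [-0.03  1.32]
scene: bore [ 0.5964 -0.0021  0.062 ]
scene tip on plane [ 5.981e-01 -2.000e-04  1.459e-01]
```

```bash
python3 g.py .5973 -.0048 .335 -116.45
```

```text
t 16.3 pos [ 0.5976 -0.004   0.4003] q [-0.17  0.66  0.17  1.67 -0.14  0.82 -1.97] F [ 0.86 -0.56 -1.85] op 0.242
heading -116.43 y axis [ 4.e-04  7.e-04 -1.e+00]
d [-0.0001  0.0653  0.0009] w [ 0.0011  0.0005 -0.    ]
```

{"fn": "arm_command", "kwargs": {"deltas": [{"dx": 0, "dy": 0.01, "dz": 0.0009, "wx": 0, "wy": 0, "wz": 0}, {"dx": 0, "dy": 0.027, "dz": 0.0009, "wx": 0, "wy": 0, "wz": 0}, {"dx": 0, "dy": 0.045, "dz": 0.0009, "wx": 0, "wy": 0, "wz": 0}, {"dx": 0, "dy": 0.058, "dz": 0.0009, "wx": 0, "wy": 0, "wz": 0}, {"dx": 0, "dy": 0.065, "dz": 0.0009, "wx": 0, "wy": 0, "wz": 0}]}}

```text
clock: 16.8
tool_pos: [0.5968, -0.0051, 0.3335]
eef_rot: [0.161, 0.688, -0.688, -0.163]
contact_force: [-0.1, 0.6, -1.6]
opening: 0.247
```

{"fn": "arm_command", "kwargs": {"deltas": [{"dx": 0, "dy": 0, "dz": 0, "wx": 0, "wy": 0, "wz": 0}, {"dx": 0, "dy": 0, "dz": 0, "wx": 0, "wy": 0, "wz": 0}, {"dx": 0, "dy": 0, "dz": 0, "wx": 0, "wy": 0, "wz": 0}, {"dx": 0, "dy": 0, "dz": 0, "wx": 0, "wy": 0, "wz": 0}, {"dx": 0, "dy": 0, "dz": 0, "wx": 0, "wy": 0, "wz": 0}]}}

```text
clock: 17.3
tool_pos: [0.5974, -0.0051, 0.3357]
eef_rot: [0.162, 0.689, -0.688, -0.161]
contact_force: [-0.6, -0.1, -1.3]
opening: 0.248
```

```bash
python3 snap.py wrist w11;python3 snap.py scene s3; python3 g.py .5973 -.0048 .335 -116.45; python3 - <<'E'
import cv2
im=cv2.imread('pics/w11.png'); cv2.imwrite('pics/w11c.png',cv2.resize(im[125:245,170:330],None,fx=5,fy=5,interpolation=cv2.INTER_CUBIC))
im=cv2.imread('pics/s3.png'); cv2.imwrite('pics/s3c.png',cv2.resize(im[150:250,190:310],None,fx=6,fy=6,interpolation=cv2.INTER_CUBIC))
E
```

```text
t 17.4 pos [ 0.5973 -0.0051  0.3355] q [-0.15  0.74  0.14  1.73 -0.16  0.68 -1.95] F [ 0.69  0.16 -0.16] op 0.245
heading -116.45 y axis [ 9.e-04  7.e-04 -1.e+00]
d [ 0.0001  0.0005 -0.0002] w [ 0.0013  0.0001 -0.0006]
```

View pics/w11c.png

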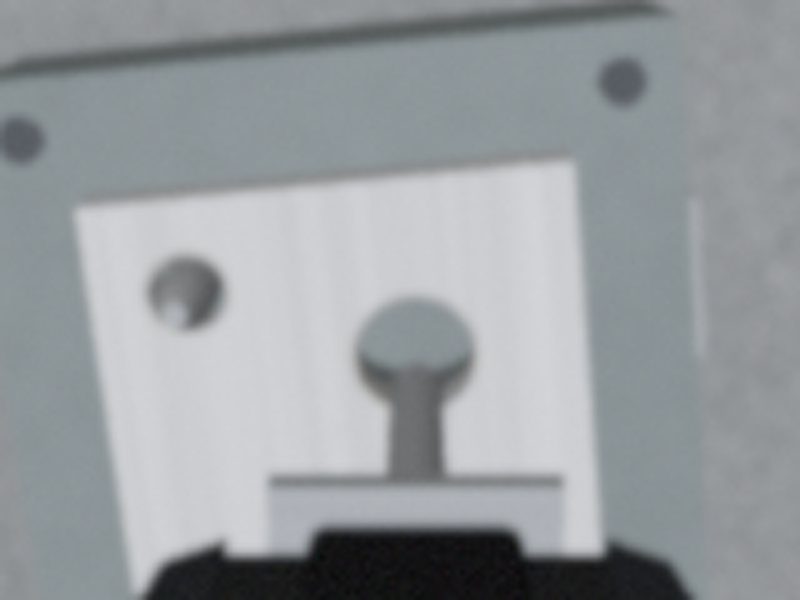

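View pics/s3c.png

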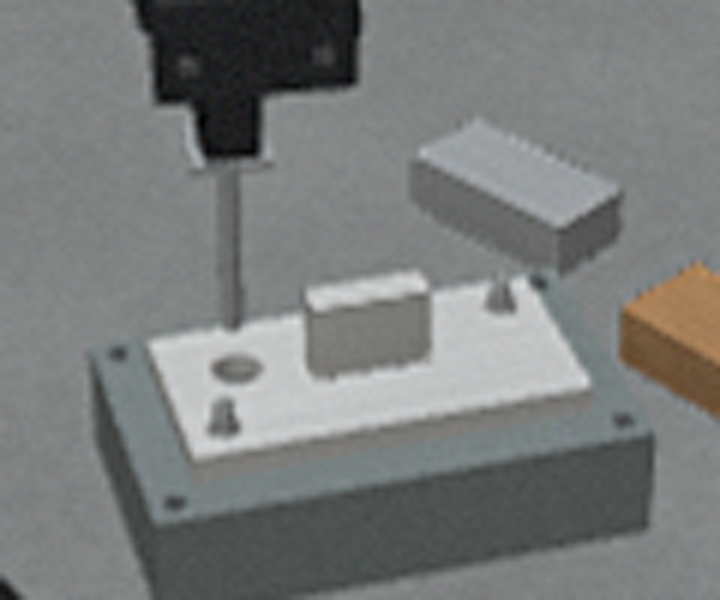

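```bash
python3 - <<'E'
from h import *
import pickle
c,st=pickle.load(open('pics/w11.pkl','rb')); im=cv2.imread('pics/w11.png'); g=cv2.cvtColor(im,cv2.COLOR_BGR2GRAY)
f=lambda x,y:(170+(x+.5)/5-.5,125+(y+.5)/5-.5)
R=Ro.from_quat(st['eef_rot']); zt=st['tool_pos'][2]-.2544
X=onplane(c,f(415.5,365),zt)[0]-R.apply([-.004,0,0]); print('tip',X.round(4))
# upper arc of bore: points on crop, fit circle known radius 10 mm
P=[(358,350),(364,325),(380,307),(400,297),(415,295),(430,297),(450,307),(467,325),(473,350)]
w=np.array([onplane(c,f(*p),.062)[0][:2] for p in P])
from scipy.optimize import least_squares
s=least_squares(lambda q:np.hypot(*(w-q[:2]).T)-q[2],[.596,-.005,.01]); print('bore',s.x.round(4)); s=least_squares(lambda q:np.hypot(*(w-q[:2]).T)-.01,[.596,-.005]); print('bore r10',s.x.round(4))
cs,_=pickle.load(open('pics/s3.pkl','rb'))
fs=lambda x,y:(190+(x+.5)/6-.5,150+(y+.5)/6-.5)
b=onplane(cs,fs(237,369),.062)[0]; t=onplane(cs,fs(232.5,326),zt)[0]; print('scene bore',b.round(4),'tip(center bottom-edge)',t.round(4))
b2=b.copy();b2[2]=zt; print('scene px expected tip centre',proj(cs,b2),'seen bottom edge',fs(232.5,328))
print(proj(cs,[b2+[0,0,0],b2+[.001,0,0],b2+[0,.001,0],b2+[.002,.0035,0]]))
E
```

```text
tip [ 0.5965 -0.0051  0.0813]
bore [ 0.5972 -0.0054  0.0095]
bore r10 [ 0.5965 -0.0051]
scene bore [ 0.5973 -0.001   0.062 ] tip(center bottom-edge) [ 0.5971 -0.0033  0.0813]
scene px expected tip centre [[228.86140664 204.39207369]] seen bottom edge (228.33333333333334, 204.25)
[[228.86140664 204.39207369]
 [228.51099575 204.54284041]
 [229.10922403 204.58892592]
 [229.0282572  205.38505854]]
```

```bash
python3 - <<'E'
from h import *
import pickle
c,_=pickle.load(open('pics/s3.pkl','rb')); im=cv2.imread('pics/s3.png'); g=cv2.cvtColor(im,cv2.COLOR_BGR2GRAY).astype(int)
print(g[176:206,220:240:1][::3])
print('bore');print(g[205:218,222:237])
E
```

```text
[[132 130 163 147  76  54  65  58  71  68  89  94  88 120 144 141 137 135
  131 136]
 [131 125 119 122 126 125 115 106  99  99 133 139 135 140 136 137 139 137
  134 135]
 [131 134 135 134 134 135 113 108 104  90 126 138 131 135 133 140 136 134
  135 134]
 [128 130 130 132 134 134 114 109 101  92 125 136 133 131 133 133 132 130
  129 131]
 [134 129 129 131 133 133 115 109 105  93 125 134 131 130 132 129 128 130
  131 131]
 [132 132 127 129 128 131 115 111 104  91 128 137 131 131 128 130 128 131
  131 131]
 [129 132 129 131 128 129 111 107 103  82 123 132 129 126 128 129 131 128
  126 129]
 [131 133 128 130 130 134 124 110 107  84 115 131 134 131 130 130 130 133
  130 130]
 [132 129 130 129 132 130 121 111 104  90 103 128 134 128 130 133 130 133
  129 129]
 [130 129 128 130 126 122 126 108 103  78 114 145 161 171 182 182 182 203
  206 213]]
bore
[[178 183 178 192 208 186 166 173 201 204 203 201 202 202 198]
 [204 207 206 205 203 205 205 206 202 199 195 198 196 198 196]
 [202 203 198 199 199 200 200 196 199 195 198 195 198 196 196]
 [194 196 198 195 195 193 188 187 185 195 201 200 198 196 196]
 [196 197 201 191 178 157 144 145 147 159 176 197 198 195 196]
 [200 198 199 156 117 103 114 124 126 123 128 167 194 199 197]
 [197 196 197 131  93 106 122 130 132 129 121 143 190 197 196]
 [195 195 202 160 110 101 106 110 110 103 127 175 196 199 196]
 [198 197 203 188 169 137 124 124 124 142 174 196 200 197 197]
 [195 196 199 200 204 192 186 189 188 202 206 201 197 198 197]
 [196 197 197 201 198 193 203 203 201 200 198 198 194 196 197]
 [194 196 201 193 168 152 159 193 202 200 197 199 199 202 199]
 [196 195 202 162 133 120 114 189 203 202 200 198 200 198 200]]
```

{"fn": "arm_command", "kwargs": {"deltas": [{"dx": 0, "dy": 0.004, "dz": 0, "wx": 0, "wy": 0, "wz": 0}, {"dx": 0, "dy": 0.01, "dz": 0, "wx": 0, "wy": 0, "wz": 0}, {"dx": 0, "dy": 0.016, "dz": 0, "wx": 0, "wy": 0, "wz": 0}, {"dx": 0, "dy": 0.022, "dz": 0, "wx": 0, "wy": 0, "wz": 0}, {"dx": 0, "dy": 0.026, "dz": 0, "wx": 0, "wy": 0, "wz": 0}]}}

```text
clock: 17.9
tool_pos: [0.5971, -0.005, 0.3083]
eef_rot: [0.161, 0.689, -0.688, -0.162]
contact_force: [-0.4, 0.2, -0.1]
opening: 0.248
```

```bash
python3 snap.py wrist w12; python3 g.py .5973 -.0051 .2794 -116.45; python3 - <<'E'
import cv2
im=cv2.imread('pics/w12.png'); cv2.imwrite('pics/w12c.png',cv2.resize(im[125:245,170:330],None,fx=5,fy=5,interpolation=cv2.INTER_CUBIC))
E
```

```text
t 17.95 pos [ 0.5969 -0.005   0.3078] q [-0.14  0.78  0.13  1.75 -0.16  0.62 -1.95] F [ 0.09 -0.33 -1.56] op 0.248
heading -116.45 y axis [-1.6e-03  6.0e-04 -1.0e+00]
d [-0.0004  0.0284 -0.0001] w [-0.0002 -0.      0.0022]
```

View pics/w12c.png

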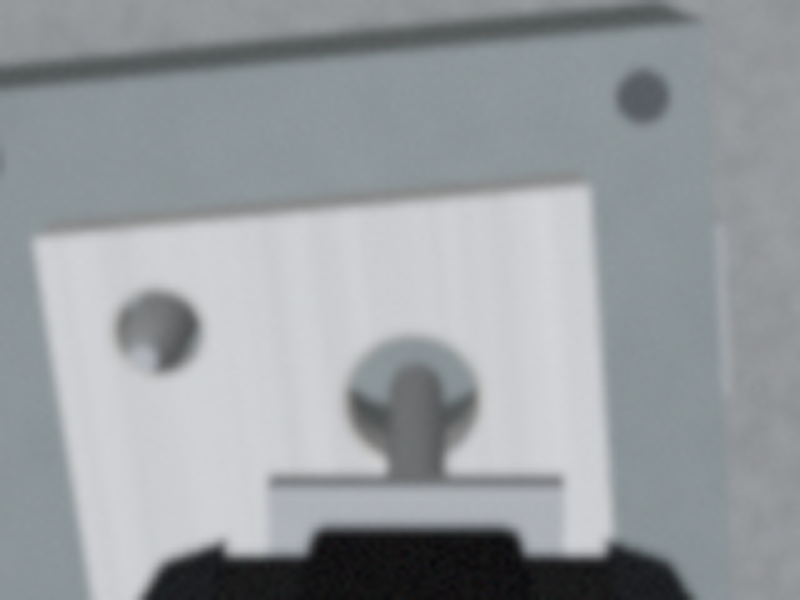

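{"fn": "arm_command", "kwargs": {"deltas": [{"dx": 0, "dy": 0.004, "dz": 0, "wx": 0, "wy": 0, "wz": 0}, {"dx": 0, "dy": 0.01, "dz": 0, "wx": 0, "wy": 0, "wz": 0}, {"dx": 0, "dy": 0.017, "dz": 0, "wx": 0, "wy": 0, "wz": 0}, {"dx": 0, "dy": 0.024, "dz": 0, "wx": 0, "wy": 0, "wz": 0}, {"dx": 0, "dy": 0.029, "dz": 0, "wx": 0, "wy": 0, "wz": 0}]}}

```text
clock: 18.45
tool_pos: [0.5971, -0.005, 0.2794]
eef_rot: [0.162, 0.689, -0.688, -0.162]
contact_force: [0.8, -1.4, -1.2]
opening: 0.248
```

{"fn": "arm_command", "kwargs": {"deltas": [{"dx": 0, "dy": 0, "dz": 0, "wx": 0, "wy": 0, "wz": 0}, {"dx": 0, "dy": 0, "dz": 0, "wx": 0, "wy": 0, "wz": 0}, {"dx": 0, "dy": 0, "dz": 0, "wx": 0, "wy": 0, "wz": 0}, {"dx": 0, "dy": 0, "dz": 0, "wx": 0, "wy": 0, "wz": 0}, {"dx": 0, "dy": 0, "dz": 0, "wx": 0, "wy": 0, "wz": 0}]}}

```text
clock: 18.95
tool_pos: [0.5974, -0.0051, 0.2805]
eef_rot: [0.162, 0.689, -0.688, -0.162]
contact_force: [0.5, 0.6, -1.6]
opening: 0.249
```

```bash
python3 snap.py wrist w13; python3 snap.py scene s4; python3 g.py .5973 -.0051 .2794 -116.45; python3 - <<'E'
import cv2
im=cv2.imread('pics/w13.png'); cv2.imwrite('pics/w13c.png',cv2.resize(im[125:245,170:330],None,fx=5,fy=5,interpolation=cv2.INTER_CUBIC))
im=cv2.imread('pics/s4.png'); cv2.imwrite('pics/s4c.png',cv2.resize(im[150:250,190:310],None,fx=6,fy=6,interpolation=cv2.INTER_CUBIC))
E
```

```text
t 19.05 pos [ 0.5973 -0.0051  0.2804] q [-0.14  0.82  0.12  1.76 -0.17  0.56 -1.94] F [ 0.2  -0.14 -1.35] op 0.246
heading -116.45 y axis [ 6.e-04  7.e-04 -1.e+00]
d [0.     0.001  0.0001] w [ 0.0011 -0.0001 -0.0004]
```

View pics/w13c.png

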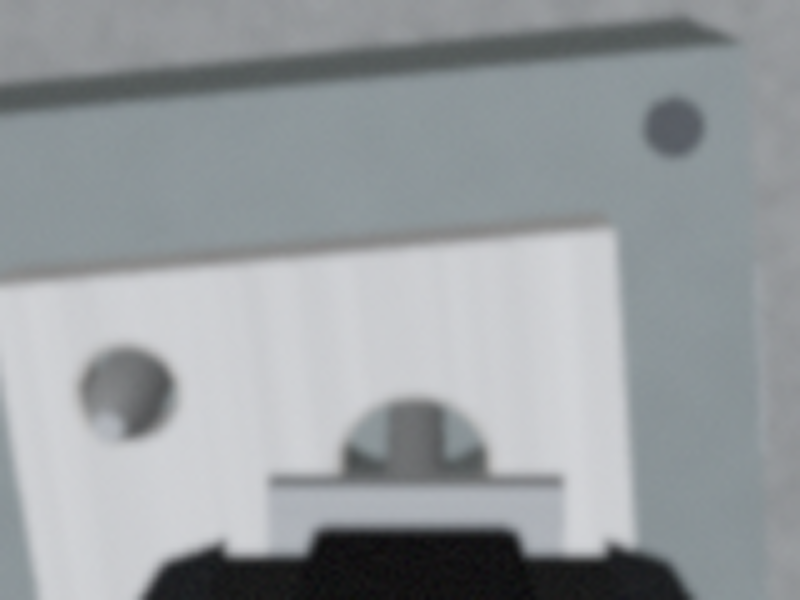

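View pics/s4c.png

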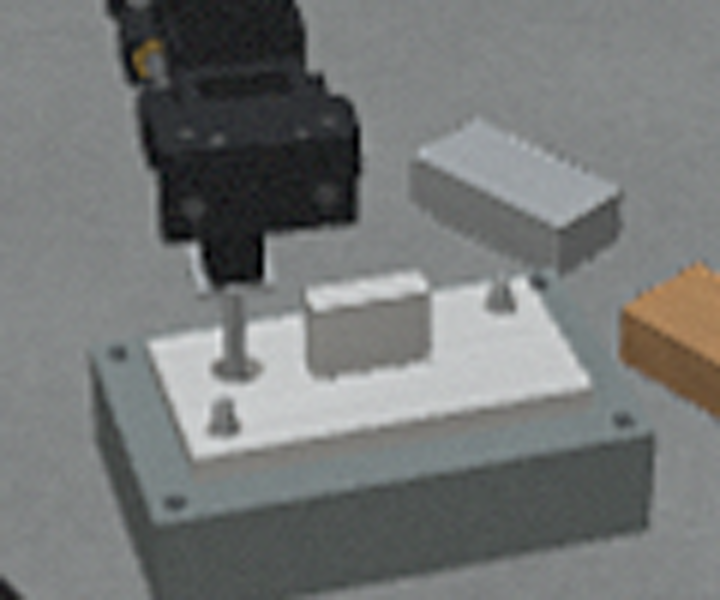

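```bash
python3 - <<'E'
from plant import r
import numpy as np
s=r.get_state(); print(s['clock'],np.abs(s['qd']).max(),s['opening'],s['contact_force'])
print(r.finish_job())
E
```

```text
19.05 0.002197582111108752 0.24554709353945348 [ 0.19737333 -0.14413257 -1.35219629]
the job is handed in; nothing more can be done
None
```

The guide plate is on the jig and released, and the probe is held in the guide bore. I handed the job in at 19.05 s, and the interface gave no verdict.

**Plate:** I gripped it by its handle bar, centred it over the pins using the wrist camera and lowered it until it pressed the bed lightly (about 9 N at the height I expected). After release, both pins showed in their holes. The bore measured at (0.5963, -0.0049) m against a well centre of about (0.5964, -0.0049) m.

**Probe:** I took it from the grey stand, lined it up and lowered it with no unexpected contact force.

**Last checks:**
- **Tip depth:** about 24 mm below the plate's underside.
- **Centring and tilt:** the stem looked centred in the bore to within about 1 mm. The tool was tilted less than 0.1°.
- **Stillness and grip:** joint speeds were about 0.002 rad/s, with the handle still held (opening 0.25).
- **Bystanders:** I saw nothing moved in the pictures, but did not re-measure them.

**Disagreements:**
- A first rough reading of the scene picture put the tip up to 4 mm off the bore. A closer pixel reading brought that down to under 1 mm.
- The scene camera's absolute positions differed from the wrist camera's by 2–4 mm. I relied on the wrist camera.

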